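Snap the lid onto a clean food-sample jar with the hand press

ROBOT

A 6-joint arm with a two-finger parallel gripper is mounted at the origin on the work surface. World frame = base frame: x ahead of the robot, y to its left, z up, the work surface at z = 0. Lengths are in m, angles in rad, forces in N, time in s.
With the tool pointing down it reaches from about 0.35 to 1 m from the base axis. Payload 7.1 kg.
Tool frame: the origin (TCP) lies midway between the tips of the shut fingers; the grasp point (between the pads) lies 19 mm behind it; z points along the fingers, y is the direction in which the jaws open and shut (so a half turn about z gives the same grasp; the last joint's range is limited). The gripper opens to 85 mm and grips with 20 to 120 N. Pads are 22 mm wide; open, the fingers measure 114 mm over their backs; the gripper's body (76 mm by 85 mm) begins 54 mm behind the grasp point. The pads swing forward as they close: fully open they stand 13 mm farther back than shut.
Start: joints at [1.171, 0.423, 1.63, -0, 1.089, -0.019], TCP at [0.232, 0.58, 0.231] pointing down, gripper open.
Joint ranges: [-3, 3], [-0.9, 2.11], [0.09, 2.58], [-1.31, 4.45], [0.11, 2.69], [-2.54, 2.54]. Speed limits (rad/s): [2.39, 2.39, 3.01, 3.14, 3.14, 3.14].

INTERFACE

Orientations are given as a unit quaternion [x, y, z, w].
In Python, from plant import arm, capture, job gives the robot as it stands.
- The arm moves only by the tool jog_arm, never from a script. Its argument "targets" is a list of rows, each a list of 3 entries, a list of its own where there are three numbers: the shift along the tool's x, y, z in units of 12 cm (1.0 is 12 cm), then the turn, a rotation vector about the tool's x, y, z in units of 2 pi rad (1.0 is 2 pi rad), then the finger opening in mm, from 0 to 85.4. A call has 1 to 20 rows; each row is the pose to reach, as a shift and turn from the pose commanded when the call began, along the tool's axes at that moment, turning the shorter way round; what a row does not reach only later rows make up. A row lasts 1/10 s, in which the tool goes at most 50 mm and 8.59 degrees, less where a joint would pass 70% of its speed; a pose out of reach is approached as far as the arm can. A call with a number of a shift or a turn outside -1 to 1 is refused whole. A call with a gripper value outside its range is refused whole. The fingers move at their own pace and stop on an object; "force" is the grip in N (left out, the last holds). Time passes only in rows, so rows that repeat a pose let the fingers close. It gives the time, the measured TCP pose, the force and the opening at its end, in the units of the state.
- arm.sense(): the state, without advancing time (a new reading comes with each control period).
- capture(name): name is "scene" or "top" or "wrist"; returns a dict with "pixels" (384x512x3 uint8, red, green, blue), "vfov" (degrees; the focal length in pixels is half the picture's height over the tangent of half this angle, whatever the lens; pixels are square), "cx", "cy" (the principal point, pixels), "k1" (the pictures are not rectified: a ray, as slopes to the right and down, at radius r is drawn at 1 + k1 r^2 times it, then the intrinsics apply), "T" (4x4, takes a point from camera to world coordinates); the wrist camera has in their place "tool_from_camera" (4x4, takes a point from camera to tool coordinates, whose origin is the TCP and whose axes are the flange's). Camera axes: x right, y up, looking along -z (the intrinsics and any distortion apply to the point x, -y, -z); pixel columns grow to the right and rows downward; lengths in m; the calibration is good to about 2 mm. A picture is of the moment at which its call begins: read the wrist's pose just before it. There is no depth.
- job.hand_in(): hands the job in, once; it reports no verdict.
The state is a dict: "time": time; "joints": joint angles; "dq": joint speeds; "joint_torque": joint torques, N m; "tool_pos": TCP position; "eef_rot": TCP orientation; "wrist_force": force on the tool from outside, world axes, zero at the start; "ft_torque": the same for the moment, N m; "grip_width": finger opening in m.
Only numpy, scipy, OpenCV 4.12 (cv2) and the standard library are available. Lean on these libraries where they do the work, as an engineer would, in place of code of your own. Each camera call takes 0.05 s, during which the arm holds its last target.

TASK

Close the open sample jar where it stands in its rack: lay the loose blue lid level on its mouth, then take the hand lid press and push the lid squarely down until it clicks home all round, and keep leaning on it with a steady push of about 18 N (14 to 22 N; never over 30 N, that would crack it) for a full second so that the seal beds in. Snap it with the press, not with the gripper, then stand the press upright in its dish again and leave everything else as it is.

Things in the scene. Friction and masses are not known exactly. Their poses are not given: they have to be found in the camera images.
- jar: The open sample jar, loose, polished steel, 82 mm high: round body 56 mm across up to 62 mm, then a neck 43 mm across with an outward snap bead 47 mm across at 76 mm, tapering to 41 mm at the rim. Origin at the centre of its underside, z up. It stands 6 mm above the table in one of the rack's three wells with 1.5 mm of play all round; the other wells hold closed jars of the same kind.
- jar_rim (a point): Centre of the open jar's mouth, at the height of its rim: 82 mm above the jar's origin.
- lid: The loose blue plastic lid, about 45 g, lying right way up on the green board: a round flange 62 mm across, 5 mm thick, over a skirt of six springy tabs 52 mm across. Origin at the centre of the skirt's foot, z up; the flange's underside is 10 mm, its top 15 mm above the origin. Lift it by the flange's edge. Laid loose on the jar, its origin is about 78 mm above the jar's.
- lid_top (a point): Centre of the lid's top, 15 mm above its origin. Pushed down evenly on the jar, the lid resists with up to 9 to 14 N, most at about 75 mm (its origin above the jar's), where the tabs jump over the bead and the push drops; home, the flange sits hard on the rim with the lid's origin 72 mm above the jar's. A gripper only lays it on, with a few newtons at most.
- press: The hand lid press, about 0.2 kg: a round aluminium cup open downward, 74 mm across, with an upright square wooden grip 26 x 26 mm, sides along its x and y, from 14 to 72 mm above the origin. Origin at the centre of the cup's lower edge, z up. The flat, firm rubber pressing face lies 4 mm above it, inside the cup's edge, 66 mm wide inside: 2 mm to spare round the lid. Cup's upper side at 11 mm.
- press_grip (a point): Middle of the press's grip, 43 mm above the press's origin.
- dish: Round shallow steel dish for the press, fixed: flat floor 104 mm across, 3 mm above the table, sloping edge 12 mm high and 124 mm across. Origin at the centre of its underside. It may stand to the left or to the right.
- rack: White plastic rack, fixed, 84 mm (x) by 300 mm (y), 26 mm high, with three round wells 59 mm across, 20 mm deep, 95 mm apart along its y axis, the middle one at the centre. Origin at the centre of its underside. Lids of neighbouring jars are 33 mm apart.
- board: Green plastic board, fixed, 150 x 150 mm, 10 mm thick, on which the loose lid lies; origin at the centre of its underside. On the other side from the dish.
- capped_a: One of the two closed jars in the rack, like the open jar but with its blue lid on, 87 mm high; origin at the centre of its underside. Leave alone.
- capped_b: The other closed jar in the rack. Leave alone.
- bowl: Small steel bowl, 124 mm across, 50 mm high, bystander.
- mug: White mug, 76 mm across, 85 mm high, bystander.
- spray: Clear bottle with a red cap, 64 mm across, 170 mm high, bystander.
- ladle: Long steel spoon, 240 mm, lying on the table, bystander.
- timer: White kitchen timer, 50 x 70 mm, 22 mm high, bystander.
Things that resemble listed ones, but are neither listed nor needed, are in the scene too. Several things have the shape of the dish; the one meant has the colours described above.

How it is judged:
On the way, in this order (a step that is already met when the one before it is completed fails the run):
1. the lid lies loose and level on the open jar's mouth (within 5 mm of its axis, tilted by less than 0.12 rad, tabs not yet over the bead), out of the gripper (z of lid in the frame of jar between 0.0755 and 0.0805 m and horizontal distance between lid and jar below 0.005 m and angle between the z axis of lid and the z axis of jar, either way round below 0.12 rad and contact force between each of the fingers, press and lid below 0.05 N and linear speed of lid below 0.02 m/s), for 0.2 s.
2. the lid is home and the press bears on it with 14 to 22 N for 0.8 s (z of lid in the frame of jar below 0.0735 m and horizontal distance between lid and jar below 0.003 m and angle between the z axis of lid and the z axis of jar, either way round below 0.04 rad and contact force between press and lid between 14 and 22 N), for 0.8 s.
At the end, for the whole second after the job is handed in: The lid is home on the jar (origin at most 73.5 mm above the jar's, within 3 mm of its axis, square within 0.04 rad); the jar is upright in its well (moved under 12 mm, tilt under 0.06 rad); the press stands upright on its dish's floor (within 20 mm of centre, tilt under 0.06 rad); all at rest (z of lid in the frame of jar below 0.0735 m and horizontal distance between lid and jar below 0.003 m and angle between the z axis of lid and the z axis of jar, either way round below 0.04 rad and distance of jar from where it was at the start of the episode below 0.012 m and angle between each of jar, press's own z axis and vertical below 0.06 rad and linear speed of each of lid, press below 0.02 m/s and z of press in the frame of dish below 0.0065 m and horizontal distance between press and dish below 0.02 m); the robot touches nothing.
It fails at once if the press bears on the lid with more than 30 N (contact force between press and lid above 30 N).
It fails at once if the gripper or arm touches the lid while it is pushed down onto the bead of the jar (lid origin less than 75.5 mm above the jar's) (z of lid in the frame of jar between 0.06 and 0.0755 m and horizontal distance between lid and jar below 0.015 m and contact force between any of the fingers, the arm and lid above 0.5 N).
It fails at once if the open jar is lifted or knocked out of its well (moved by more than 12 mm) (distance of jar from where it was at the start of the episode above 0.012 m).
It fails at once if a closed jar is moved by more than 12 mm (distance of any of capped_a, capped_b from where it was at the start of the episode above 0.012 m).
It fails at once if the bowl, mug, bottle, spoon or timer is moved by more than 20 mm (distance of any of bowl, mug, spray, ladle, timer from where it was at the start of the episode above 0.02 m).
It also fails if it takes over 72 s, if anything falls off the work surface, if the arm or the gripper's body presses on something with over 40 N, if the wrist force passes 120 N, or if a joint passes its speed limit or range.

## Working session

There is one attempt and no reset: what is moved stays moved. The work goes in short steps, Python scripts to look and compute and a tool call to move; the robot and the scene stay as the last step left them, time stands still between calls to the robot, and variables do not carry over. Pictures are saved under pics/ and viewed, and the job is handed in when it is done.

Besides the shell and the picture viewer there is one more tool, called by a JSON object that holds its "api" and its "payload", one argument or row to a line. jog_arm: Moves the arm, as the interface text tells. Shifts and turns lie within -1 to 1; 1 stands for 12 cm of shift or 2 pi rad of turn. Its arguments: {"type":"object","properties":{"targets":{"type":"array"},"force":{"type":"number"}},"required":["targets"]}

```bash
mkdir -p pics; ls; cat > h.py <<'E'
import numpy as np, cv2
from plant import arm, capture, job
from scipy.spatial.transform import Rotation as R
E
python3 - <<'E'
from h import *
print(arm.sense())
for n in ["scene","top","wrist"]:
    c=capture(n); cv2.imwrite(f"pics/{n}0.png",c["pixels"][:,:,::-1]); np.save(f"{n}0.npy",c,allow_pickle=True)
    print(n,{k:v for k,v in c.items() if k!="pixels"})
E
```

```text
pics
{'time': 0.0, 'joints': array([ 1.17100819e+00,  4.23864039e-01,  1.63073629e+00,  3.54947918e-05,
        1.08860635e+00, -1.90600073e-02]), 'dq': array([ 4.27047497e-04, -4.24664824e-04,  1.11618820e-03,  5.15227741e-05,
       -4.21259858e-04, -4.69136932e-04]), 'joint_torque': array([ 2.44599159e-04, -5.57373977e+01, -2.81753433e+01,  1.22953393e-04,
        7.06262610e-03,  6.48398532e-05]), 'tool_pos': array([0.23202519, 0.57971355, 0.23051303]), 'eef_rot': array([ 1.89224428e-01,  9.81933534e-01, -7.86108382e-04, -1.83148108e-04]), 'wrist_force': array([1.04110096, 0.06017126, 0.60397249]), 'ft_torque': array([-0.06483174, -0.0006021 ,  0.05044008]), 'grip_width': 0.08542737245103826}
scene {'vfov': 47.399678582569834, 'cx': 258.0621913597208, 'cy': 191.32359816325257, 'k1': -0.12009075849848398, 'T': array([[ 0.60586917, -0.5860961 ,  0.53797203,  1.19526751],
       [ 0.79534969,  0.43052063, -0.42669763, -0.59544104],
       [ 0.01847776,  0.68639882,  0.72699053,  1.0705538 ],
       [ 0.        ,  0.        ,  0.        ,  1.        ]])}
top {'vfov': 42.0062811272572
[... 203 characters left out ...]
2284928e-03,  2.09311765e-03,
         1.27036007e-02],
       [ 2.24746291e-03,  1.18912536e-01,  9.92902189e-01,
         1.85012284e+00],
       [ 0.00000000e+00,  0.00000000e+00,  0.00000000e+00,
         1.00000000e+00]])}
wrist {'vfov': 67.2679834602381, 'cx': 255.4215401123007, 'cy': 189.08079761331712, 'k1': 0.02340792399687934, 'tool_from_camera': array([[-1.11770263e-03,  9.49489087e-01,  3.13798062e-01,
         7.98196020e-02],
       [ 9.99999306e-01,  1.17800713e-03, -2.55915656e-06,
        -2.28586317e-04],
       [-3.72086245e-04,  3.13797842e-01, -9.49489745e-01,
        -1.42589310e-01],
       [ 0.00000000e+00,  0.00000000e+00,  0.00000000e+00,
         1.00000000e+00]])}
```

View pics/scene0.png

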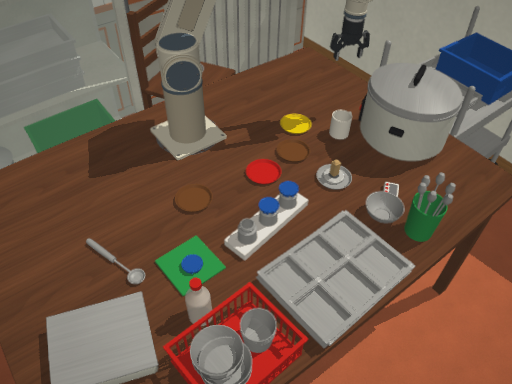

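View pics/top0.png

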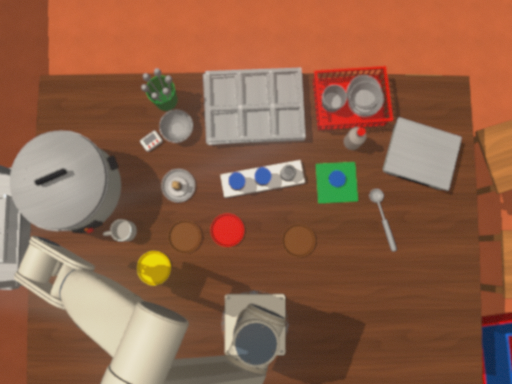

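View pics/wrist0.png

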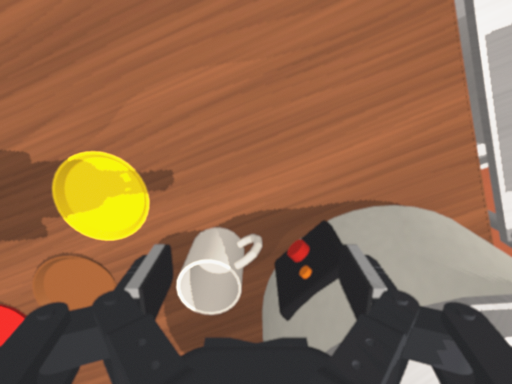

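The scene picture shows the press in a grey dish at about (334,175), the rack at (268,222) with the open jar at (247,232), and the lid on the green board at (192,264). In the top picture these are at (178,186), (288,173) and (337,179).

Dish candidates in the top picture are grey (178,186), yellow (154,268), red (228,230), brown (186,236) and brown (300,240). Only the grey one is steel and holds the press. I'll check that in crops.

```bash
cat >> h.py <<'E'
def load(n): return np.load(n+".npy",allow_pickle=True).item()
def grab(n,tag):
    s=arm.sense(); c=capture(n)
    if n=="wrist":
        M=np.eye(4);M[:3,:3]=R.from_quat(s["eef_rot"]).as_matrix();M[:3,3]=s["tool_pos"]
        c["T"]=M@c["tool_from_camera"]
    np.save(tag+".npy",c,allow_pickle=True); cv2.imwrite(f"pics/{tag}.png",c["pixels"][:,:,::-1]); return c
def K(c):
    f=192/np.tan(np.radians(c["vfov"]/2)); return np.array([[f,0,c["cx"]],[0,f,c["cy"]],[0,0,1]]),np.array([c["k1"],0,0,0.])
def ray(c,uv):
    k,d=K(c); p=cv2.undistortPoints(np.array([[uv]],float),k,d)[0,0]
    v=c["T"][:3,:3]@np.array([p[0],-p[1],-1]); return c["T"][:3,3],v/np.linalg.norm(v)
def plane(c,uv,z):
    o,v=ray(c,uv); return o+v*(z-o[2])/v[2]
def proj(c,P):
    k,d=K(c); P=np.atleast_2d(P); q=(P-c["T"][:3,3])@c["T"][:3,:3]; q=q*[1,-1,-1]
    return cv2.projectPoints(q.reshape(-1,1,3),np.zeros(3),np.zeros(3),k,d)[0][:,0]
def tri(obs):
    A=np.zeros((3,3));b=np.zeros(3);L=[]
    for c,uv in obs:
        o,v=ray(c,uv);P=np.eye(3)-np.outer(v,v);A+=P;b+=P@o;L.append((o,v))
    x=np.linalg.solve(A,b); return x,[np.linalg.norm((np.eye(3)-np.outer(v,v))@(x-o)) for o,v in L]
def blobs(c,lo,hi,amin=40):
    hsv=cv2.cvtColor(c["pixels"],cv2.COLOR_RGB2HSV); m=cv2.inRange(hsv,lo,hi)
    n,l,st,ce=cv2.connectedComponentsWithStats(m)
    out=[]
    for i in range(1,n):
        if st[i,4]>=amin:
            cn,_=cv2.findContours((l==i).astype(np.uint8),cv2.RETR_EXTERNAL,cv2.CHAIN_APPROX_NONE)
            cn=max(cn,key=len); out.append((ce[i].round(1),st[i].tolist(),cv2.fitEllipse(cn) if len(cn)>5 else None,cn))
    return out
def crop(tag,x,y,w,h,s,name):
    p=load(tag)["pixels"][y:y+h,x:x+w,::-1]; cv2.imwrite(f"pics/{name}.png",cv2.resize(p,None,fx=s,fy=s,interpolation=cv2.INTER_CUBIC))
E
cat > a.py <<'E'
from h import *
for t in ["scene0","top0"]:
    c=load(t)
    print(t,"blue")
    for b in blobs(c,(100,150,60),(130,255,255)):
        if b[1][4]<1500: print(b[0],b[1],b[2])
    print("green")
    for b in blobs(c,(45,120,60),(85,255,255)): print(b[0],b[1],cv2.minAreaRect(b[3]))
a=load("scene0")["pixels"][130:310,150:420,::-1];b=load("top0")["pixels"][140:220,150:380,::-1]
a=cv2.resize(a,None,fx=2,fy=2,interpolation=cv2.INTER_CUBIC);b=cv2.resize(b,None,fx=2.8,fy=2.8,interpolation=cv2.INTER_CUBIC)
o=np.zeros((a.shape[0]+b.shape[0],max(a.shape[1],b.shape[1]),3),np.uint8);o[:a.shape[0],:a.shape[1]]=a;o[a.shape[0]:,:b.shape[1]]=b
cv2.imwrite("pics/crop0.png",o);print(o.shape)
E
python3 a.py
```

```text
scene0 blue
[288.3 188.2] [279, 181, 19, 15, 226] ((288.3147277832031, 188.17576599121094), (14.350529670715332, 18.060754776000977), 94.98358917236328)
[268.4 204.8] [259, 197, 20, 17, 248] ((268.4162902832031, 204.817138671875), (15.279276847839355, 18.821496963500977), 93.9224624633789)
[191.7 263.5] [181, 255, 22, 19, 314] ((191.6793670654297, 263.5622253417969), (17.771102905273438, 20.65188980102539), 82.2342529296875)
green
[423.  218.4] [405, 191, 43, 51, 1164] ((423.60003662109375, 215.79998779296875), (34.882659912109375, 50.98234558105469), 26.56505012512207)
[188.8 263.7] [155, 236, 71, 60, 1816] ((189.8380126953125, 263.7660217285156), (46.35898208618164, 55.27660369873047), 55.304847717285156)
top0 blue
[262.5 175.7] [256, 169, 14, 14, 152] ((262.54974365234375, 175.71153259277344), (12.744043350219727, 13.416053771972656), 171.94247436523438)
[336.7 178.4] [329, 171, 16, 16, 193] ((336.6817932128906, 178.37728881835938), (14.585761070251465, 15.134696006774902), 112.09286499023438)
[236.5 180.6] [230, 174, 14, 14, 153] ((236.529296875, 180.59341430664062), (12.826218605041504, 13.417872428894043), 154.34022521972656)
[497.4 354. ] [483, 325, 29, 59, 1442] ((497.6200866699219, 352.8877868652344), (28.41087532043457, 72.37171173095703), 177.33604431152344)
green
[336.2 182.9] [316, 162, 42, 42, 1371] ((336.3707275390625, 182.17384338378906), (40.21576690673828, 40.215763092041016), 86.8201675415039)
(584, 644, 3)
```

View pics/crop0.png

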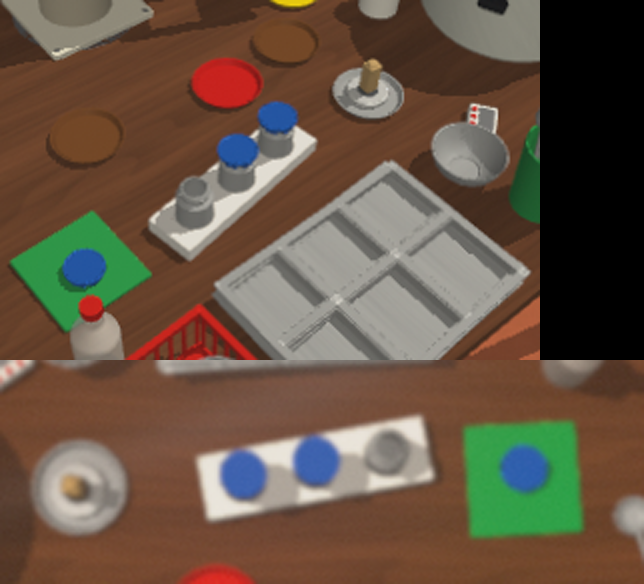

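The crop confirms it. The grey steel dish holds the cup-shaped press with its wooden grip, the open jar is at the end of the rack nearest the board, and the only loose lid is on the green board. Next I'll work out coarse positions.

```bash
cat > b.py <<'E'
from h import *
s,t=load("scene0"),load("top0")
for n,a,b in [("lid",(191.7,263.5),(336.7,178.4)),("capm",(268.4,204.8),(262.5,175.7)),("capl",(288.3,188.2),(236.5,180.6)),("jar rim",(150+195/2,130+186/2),(150+388/2.8,140+(450-360)/2.8)),("grip top",(150+372/2,130+62/2),(150+72/2.8,140+(486-360)/2.8))]:
    print(n,*tri([(s,a),(t,b)]))
print("dish",plane(t,(178.3,185.5),0.01))
print("spray top",plane(t,(360,133),.17),"ladle",plane(t,(376,195),0),"mug",plane(t,(123,230),.085))
E
python3 b.py
```

```text
lid [ 0.53306415 -0.3036523   0.02142639] [np.float64(0.0012858705568480615), np.float64(0.0012858705568478547)]
capm [ 0.53227255 -0.02690027  0.08900232] [np.float64(0.0013301742555534273), np.float64(0.0013301742555534885)]
capl [0.5146181  0.06574142 0.08893875] [np.float64(0.00114082153863301), np.float64(0.0011408215386331231)]
jar rim [ 0.54730371 -0.11852531  0.08408402] [np.float64(0.0008234849243159329), np.float64(0.000823484924315955)]
grip top [0.50183593 0.28607488 0.07486808] [np.float64(0.001045228863705633), np.float64(0.0010452288637055939)]
dish [0.50776413 0.28553382 0.01      ]
spray top [ 0.67096786 -0.36154288  0.17      ] ladle [ 0.4742989  -0.45370192  0.        ] mug [0.33854175 0.46925737 0.085     ]
```

```bash
cat >> h.py <<'E'
def want(yaw):  # tool down, tool y axis at yaw in world
    y=np.array([np.cos(yaw),np.sin(yaw),0]);z=np.array([0,0,-1.]);return np.column_stack([np.cross(y,z),y,z])
def plan(pos,yaw,s=None):
    s=s or arm.sense(); M=R.from_quat(s["eef_rot"]).as_matrix()
    d=M.T@(np.array(pos)-s["tool_pos"])/.12; r=R.from_matrix(M.T@want(yaw)).as_rotvec()/(2*np.pi)
    print("shift",d.round(4),"turn",r.round(5),"rows>=",np.ceil(max(np.linalg.norm(d)*.12/.05,np.linalg.norm(r)*360/8.59)))
    return d,r
E
python3 -c "
from h import *
plan([.508,.34,.25],np.radians(10.1))"
```

```text
shift [-2.8775 -1.0012 -0.1594] turn [-1.8000e-04  9.0000e-05  1.6134e-01] rows>= 8.0
```

{"api": "jog_arm", "payload": {
  "targets": [
    [[-0.4,-0.15,-0.16],[0,0,0.02],85],
    [[-0.8,-0.3,-0.16],[0,0,0.05],85],
    [[-1,-0.45,-0.16],[0,0,0.07],85],
    [[-1,-0.6,-0.16],[0,0,0.09],85],
    [[-1,-0.7,-0.16],[0,0,0.115],85],
    [[-1,-0.8,-0.16],[0,0,0.14],85],
    [[-1,-0.9,-0.16],[0,0,0.161],85],
    [[-1,-1,-0.16],[0,0,0.161],85],
    [[-1,-1,-0.16],[0,0,0.161],85]
  ]
}}

```text
time: 1.05
tool_pos: [0.2984, 0.4229, 0.2503]
eef_rot: [0.64, 0.768, -0.001, 0.0]
wrist_force: [0.0, 0.8, -0.0]
grip_width: 0.0848
```

```bash
python3 -c "
from h import *
plan([.508,.34,.25],np.radians(10.1))"
```

```text
shift [-0.9956  1.5928  0.0022] turn [-0.00014  0.00015  0.00093] rows>= 5.0
```

{"api": "jog_arm", "payload": {
  "targets": [
    [[-0.22,0.35,0],[0,0,0.001],85],
    [[-0.44,0.7,0],[0,0,0.001],85],
    [[-0.63,1,0],[0,0,0.001],85],
    [[-0.63,1,0],[0,0,0.001],85]
  ]
}}

```text
time: 1.45
tool_pos: [0.4351, 0.37, 0.2507]
eef_rot: [0.644, 0.765, 0.001, 0.001]
wrist_force: [0.4, 0.2, -1.1]
grip_width: 0.085
```

{"api": "jog_arm", "payload": {
  "targets": [
    [[-0.18,0.3,0],[0,0,0],85],
    [[-0.365,0.59,0],[0,0,0],85],
    [[-0.365,0.59,0],[0,0,0],85],
    [[-0.365,0.59,0],[0,0,0],85]
  ]
}}

```text
time: 1.85
tool_pos: [0.508, 0.34, 0.25]
eef_rot: [0.643, 0.765, -0.0, -0.0]
wrist_force: [-0.2, -0.1, 0.9]
grip_width: 0.085
```

```bash
python3 -c "
from h import *
s=arm.sense();print(s['tool_pos'],s['joints'],s['time']);grab('wrist','w1')
plan([.508,.14,.25],np.radians(10.1))"
```

```text
[0.50797992 0.34003863 0.25003785] [5.70227997e-01 3.83193805e-01 1.64487845e+00 4.34019014e-04
 1.11428813e+00 3.97216960e-01] 1.85
shift [-1.6456e+00 -2.8150e-01  1.0000e-03] turn [-0.00018  0.      -0.00045] rows>= 5.0
```

View pics/w1.png

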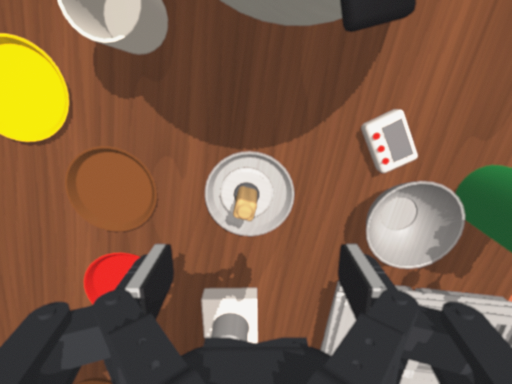

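The wrist view shows the steel dish centred at about (250,194), with the press cup and its wooden grip top near (246,203). I'll take a second view farther along -y.

{"api": "jog_arm", "payload": {
  "targets": [
    [[-0.35,-0.06,0],[0,0,0],85],
    [[-0.7,-0.12,0],[0,0,0],85],
    [[-0.7,-0.12,0],[0,0,0],85],
    [[-0.7,-0.12,0],[0,0,0],85]
  ]
}}

```text
time: 2.3
tool_pos: [0.5072, 0.2551, 0.2509]
eef_rot: [0.644, 0.765, 0.0, -0.0]
wrist_force: [0.5, 0.9, 0.8]
grip_width: 0.0848
```

```bash
python3 -c "
from h import *
s=arm.sense();print(s['tool_pos'],s['time']);grab('wrist','w2')
a=load('w1')['pixels'][140:250,190:310,::-1];b=load('w2')['pixels'][20:150,180:330,::-1]
cv2.imwrite('pics/w12.png',np.hstack([cv2.resize(a,(400,366),interpolation=2),cv2.resize(b,(400,346),interpolation=2).copy() if 0 else cv2.copyMakeBorder(cv2.resize(b,(400,346),interpolation=2),0,20,0,0,0)]))
"
```

```text
[0.50718103 0.25507794 0.25085169] 2.3
```

View pics/w2.png

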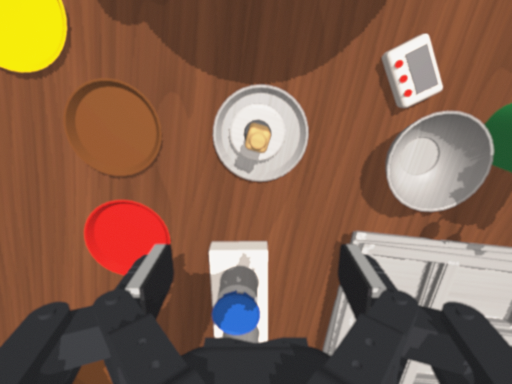

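View pics/w12.png

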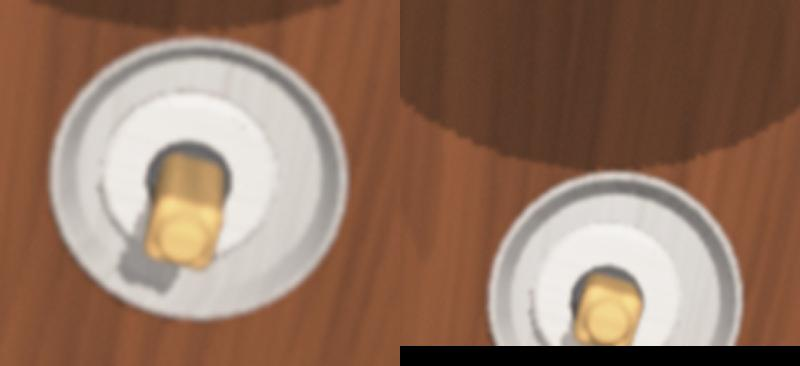

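```bash
python3 -c "
from h import *
print(tri([(load('w1'),(245.5,211.5)),(load('w2'),(258,137))]))
plan([.545,-.06,.25],np.radians(10.1))"
```

```text
(array([0.50462959, 0.29226584, 0.09012723]), [np.float64(0.0006128961690018751), np.float64(0.0006128961690020353)])
shift [-2.6459 -0.1455  0.0055] turn [ 7.0e-05 -1.0e-04 -4.7e-04] rows>= 7.0
```

{"api": "jog_arm", "payload": {
  "targets": [
    [[-0.38,-0.02,0],[0,0,0],85],
    [[-0.76,-0.04,0],[0,0,0],85],
    [[-1,-0.055,0],[0,0,0],85]
  ]
}}

```text
time: 2.65
tool_pos: [0.522, 0.1351, 0.2506]
eef_rot: [0.643, 0.766, -0.0, 0.0]
wrist_force: [0.6, -0.4, 0.0]
grip_width: 0.0847
```

{"api": "jog_arm", "payload": {
  "targets": [
    [[-0.38,-0.02,0],[0,0,0],85],
    [[-0.76,-0.04,0],[0,0,0],85],
    [[-1,-0.055,0],[0,0,0],85]
  ]
}}

```text
time: 2.95
tool_pos: [0.5366, 0.0153, 0.2507]
eef_rot: [0.643, 0.766, 0.0, 0.0]
wrist_force: [-0.6, -0.1, 0.2]
grip_width: 0.0848
```

{"api": "jog_arm", "payload": {
  "targets": [
    [[-0.32,-0.02,0],[0,0,0],85],
    [[-0.645,-0.035,0],[0,0,0],85],
    [[-0.645,-0.035,0],[0,0,0],85],
    [[-0.645,-0.035,0],[0,0,0],85],
    [[-0.645,-0.035,0],[0,0,0],85]
  ]
}}

```text
time: 3.45
tool_pos: [0.5453, -0.0593, 0.2504]
eef_rot: [0.643, 0.766, 0.0, -0.0]
wrist_force: [0.7, -0.5, -0.2]
grip_width: 0.0853
```

```bash
python3 -c "
from h import *
s=arm.sense();print(s['tool_pos'],s['dq'],s['time']);grab('wrist','w3')
plan([.533,-.18,.25],np.radians(10.1))"
```

```text
[ 0.54534261 -0.05928603  0.25043504] [ 0.00779682 -0.00269018  0.00258256 -0.00180631 -0.00157058 -0.00526479] 3.45
shift [-0.9736 -0.2753  0.0034] turn [-2.0e-05 -6.0e-05 -3.3e-04] rows>= 3.0
```

View pics/w3.png

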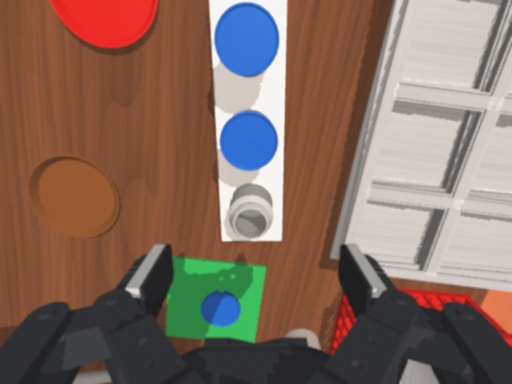

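The open jar's mouth is at (250,217), the closed lids are at (249,140) and (247,39), and the loose lid is at (221,310). I'll move on for a second view of both.

{"api": "jog_arm", "payload": {
  "targets": [
    [[-0.33,-0.08,0],[0,0,0],85],
    [[-0.66,-0.16,0],[0,0,0],85],
    [[-0.97,-0.27,0],[0,0,0],85],
    [[-0.97,-0.27,0],[0,0,0],85],
    [[-0.97,-0.27,0],[0,0,0],85],
    [[-0.97,-0.27,0],[0,0,0],85]
  ]
}}

```text
time: 4.1
tool_pos: [0.5334, -0.1796, 0.2505]
eef_rot: [0.643, 0.766, 0.0, -0.0]
wrist_force: [-0.9, 0.3, -0.3]
grip_width: 0.085
```

```bash
cat > c.py <<'E'
from h import *
s=arm.sense();print(s['tool_pos'],s['dq'].round(3),s['time']);grab('wrist','w4')
for t in ['w3','w4']:
    c=load(t)
    for b in blobs(c,(100,150,60),(130,255,255),200):print(t,b[0],b[1],b[2])
    for b in blobs(c,(45,120,60),(85,255,255),500): print(t,"green",b[0],b[1],cv2.minAreaRect(b[3]))
E
python3 c.py
```

```text
[ 0.53344185 -0.17955517  0.2505058 ] [ 0.006  0.001  0.001 -0.002 -0.001 -0.003] 4.1
w3 [246.4  38.7] [215, 3, 64, 73, 3611] ((246.37454223632812, 38.67086410522461), (62.30021667480469, 71.88860321044922), 176.98753356933594)
w3 [248.4 140.4] [221, 112, 56, 58, 2558] ((248.41131591796875, 140.43438720703125), (55.47098922729492, 56.908023834228516), 5.870100021362305)
w3 [220.3 308.6] [201, 291, 39, 35, 1064] ((220.2672576904297, 308.5482177734375), (33.74348068237305, 38.29362487792969), 92.39580535888672)
w3 green [212.9 297.3] [166, 256, 100, 87, 6043] ((213.78469848632812, 300.0811767578125), (96.31360626220703, 80.05553436279297), 5.90614128112793)
w4 [282.9  21.7] [251, 0, 66, 51, 2778] ((282.86248779296875, 21.47528839111328), (53.40952682495117, 69.1719741821289), 84.94337463378906)
w4 [239.7 242.1] [219, 223, 43, 39, 1302] ((239.6964111328125, 242.0655517578125), (38.121925354003906, 41.63581466674805), 89.87552642822266)
w4 green [230.7 231.9] [180, 183, 110, 102, 7883] ((231.68142700195312, 234.43971252441406), (105.9142837524414, 92.19277954101562), 6.632514476776123)
```

View pics/w4.png

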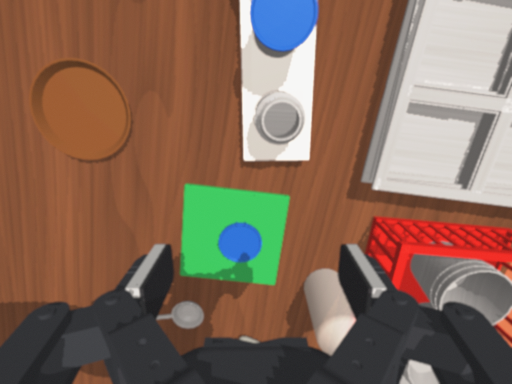

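```bash
cat > d.py <<'E'
from h import *
a,b=load('w3'),load('w4');s,t=load('scene0'),load('top0')
print("lid",tri([(a,(220.3,308.55)),(b,(239.7,242.07))]),tri([(a,(220.3,308.55)),(b,(239.7,242.07)),(s,(191.7,263.5)),(t,(336.7,178.4))]))
print(plane(a,(220.3,308.55),.025),plane(b,(239.7,242.07),.025),plane(t,(336.7,178.4),.025),plane(s,(191.7,263.5),.025))
print("capmid",plane(a,(248.4,140.4),.093))
for n,c,(u,v) in [('a',a,(250,215)),('b',b,(280,118))]:
    p=c['pixels'][v-50:v+50,u-50:u+50,::-1];cv2.imwrite(f'pics/j{n}.png',cv2.resize(p,(400,400),interpolation=cv2.INTER_CUBIC))
cv2.imwrite('pics/jab.png',np.hstack([cv2.imread('pics/ja.png'),cv2.imread('pics/jb.png')]))
E
python3 d.py
```

```text
lid (array([ 0.53283054, -0.30531669,  0.02012471]), [np.float64(5.552904597670677e-05), np.float64(5.5529045976775775e-05)]) (array([ 0.5329614 , -0.3038444 ,  0.02186835]), [np.float64(8.420649615287253e-05), np.float64(0.0005115793115453783), np.float64(0.0010610017078830384), np.float64(0.0015396301915967042)])
[ 0.53287537 -0.30107906  0.025     ] [ 0.53261115 -0.30263448  0.025     ] [ 0.53317377 -0.3019096   0.025     ] [ 0.53461807 -0.30572507  0.025     ]
capmid [ 0.53279555 -0.02681717  0.093     ]
```

View pics/jab.png

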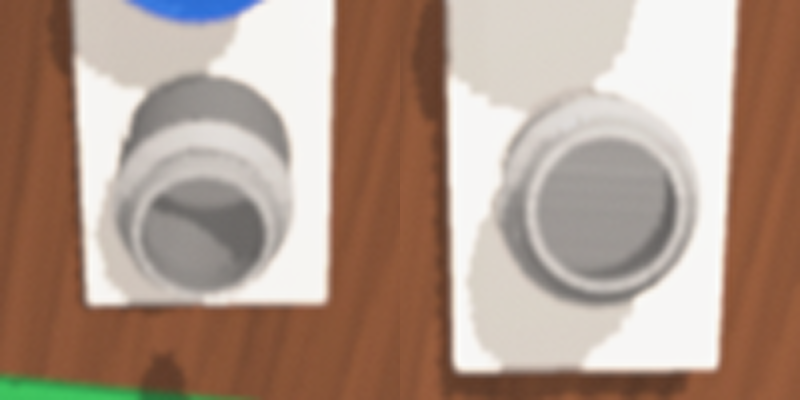

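```bash
cat > e.py <<'E'
from h import *
a,b=load('w3'),load('w4');s,t=load('scene0'),load('top0')
pa,pb=(250.1,223.1),(280.5,119.1)
print("jar",tri([(a,pa),(b,pb)]),plane(a,pa,.088),plane(b,pb,.088),plane(t,(288.6,172.1),.088))
plan([.533,-.26,.2],np.radians(10.1))
E
python3 e.py
```

```text
jar (array([ 0.55003022, -0.12057049,  0.08976732]), [np.float64(0.00030476362237066547), np.float64(0.00030476362237041567)]) [ 0.55044018 -0.12143003  0.088     ] [ 0.54989727 -0.12065573  0.088     ] [ 0.54637203 -0.11901306  0.088     ]
shift [-0.6601 -0.1202  0.4207] turn [-1.0e-05 -5.0e-05 -3.6e-04] rows>= 2.0
```

{"api": "jog_arm", "payload": {
  "targets": [
    [[-0.33,-0.06,0.21],[0,0,0],85],
    [[-0.66,-0.12,0.42],[0,0,0],85],
    [[-0.66,-0.12,0.42],[0,0,0],85],
    [[-0.66,-0.12,0.42],[0,0,0],85],
    [[-0.66,-0.12,0.42],[0,0,0],85]
  ]
}}

```text
time: 4.65
tool_pos: [0.5332, -0.2603, 0.2007]
eef_rot: [0.643, 0.766, 0.0, 0.0]
wrist_force: [0.4, -0.1, 0.7]
grip_width: 0.0849
```

```bash
cat > c.py <<'E'
from h import *
s=arm.sense();print(s['tool_pos'],s['dq'].round(3),s['time']);c=grab('wrist','w5')
for b in blobs(c,(100,150,60),(130,255,255),200):
    print(b[0],b[1],b[2]);uv=b[2][0]; print(plane(c,uv,.025),plane(c,uv,.022),tri([(c,uv),(load('w3'),(220.3,308.55)),(load('w4'),(239.7,242.07))]))
E
python3 c.py
```

```text
[ 0.53321733 -0.2602858   0.20069057] [ 0.007 -0.014 -0.    -0.001 -0.001 -0.002] 4.65
[248.3 202.8] [223, 179, 52, 49, 1994] ((248.2582550048828, 202.7700958251953), (48.16510772705078, 50.851356506347656), 85.71183013916016)
[ 0.53272325 -0.30311001  0.025     ] [ 0.53284411 -0.30425751  0.022     ] (array([ 0.53284286, -0.30480037,  0.02079835]), [np.float64(9.284026965084897e-05), np.float64(6.186007063741833e-05), np.float64(0.00015263876066134305)])
```

View pics/w5.png

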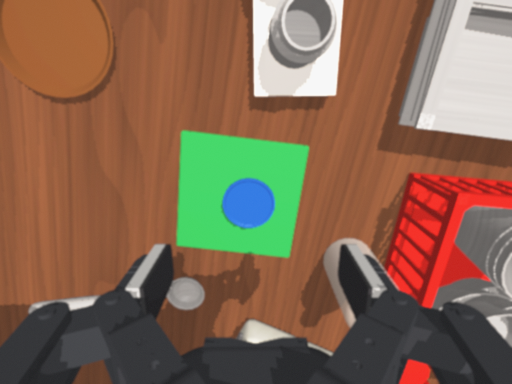

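```bash
python3 -c "
from h import *
plan([.533,-.304,.085],np.radians(10.1))"
```

```text
shift [-0.358  -0.0665  0.9664] turn [ 1.6e-04  7.0e-05 -4.0e-04] rows>= 3.0
```

{"api": "jog_arm", "payload": {
  "targets": [
    [[-0.12,-0.02,0.32],[0,0,0],74],
    [[-0.24,-0.04,0.64],[0,0,0],74],
    [[-0.358,-0.066,0.966],[0,0,0],74],
    [[-0.358,-0.066,0.966],[0,0,0],74],
    [[-0.358,-0.066,0.966],[0,0,0],74],
    [[-0.358,-0.066,0.966],[0,0,0],74]
  ],
  "force": 25
}}

```text
time: 5.3
tool_pos: [0.5338, -0.305, 0.0865]
eef_rot: [0.643, 0.766, 0.0, 0.002]
wrist_force: [0.6, -0.5, 0.6]
grip_width: 0.0741
```

```bash
cat > c.py <<'E'
from h import *
s=arm.sense();print(s['tool_pos'],s['grip_width'],s['time'],s['wrist_force']);c=grab('wrist','w6')
for b in blobs(c,(100,150,60),(130,255,255),200):
    print(b[0],b[1],b[2]);uv=b[2][0]; print(plane(c,uv,.025),plane(c,uv,.022))
E
python3 c.py
```

```text
[ 0.53375201 -0.30499614  0.0865407 ] 0.07405797834018406 5.3 [ 0.62633743 -0.45099733  0.64467659]
[253.7 201.7] [214, 164, 81, 76, 4843] ((253.6884307861328, 201.6824951171875), (75.44029998779297, 79.90229797363281), 86.6891860961914)
[ 0.53270099 -0.30268316  0.025     ] [ 0.53288583 -0.30381331  0.022     ]
```

View pics/w6.png

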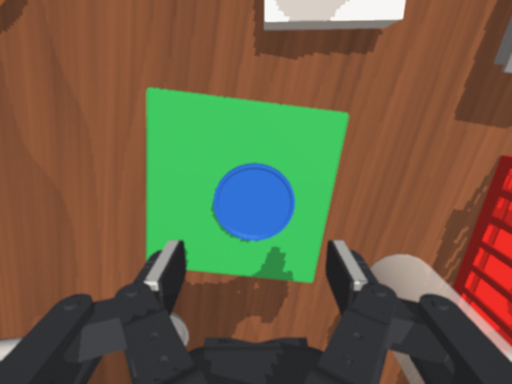

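```bash
python3 -c "
from h import *
s=arm.sense();print(s['tool_pos']);plan([.5329,-.3035,.009],np.radians(10.1))"
```

```text
[ 0.53382113 -0.30511374  0.08674991]
shift [ 0.0161 -0.0072  0.6479] turn [ 0.00047  0.00039 -0.0005 ] rows>= 2.0
```

{"api": "jog_arm", "payload": {
  "targets": [
    [[0,0,0.2],[0,0,0],74],
    [[0.01,0,0.4],[0,0,0],74],
    [[0.015,-0.007,0.55],[0,0,0],74],
    [[0.015,-0.007,0.61],[0,0,0],74],
    [[0.015,-0.007,0.61],[0,0,0],74],
    [[0.015,-0.007,0.61],[0,0,0],74]
  ]
}}

```text
time: 5.95
tool_pos: [0.5321, -0.3039, 0.0125]
eef_rot: [0.644, 0.765, 0.0, 0.001]
wrist_force: [0.0, 0.2, 0.4]
grip_width: 0.0737
```

```bash
python3 -c "
from h import *
s=arm.sense();print(s['tool_pos'],s['dq'].round(3),s['wrist_force']);plan([.5329,-.3035,.009],np.radians(10.1));grab('wrist','w7')"
```

```text
[ 0.5321121  -0.30393607  0.01250758] [-0.004 -0.004 -0.001 -0.    -0.002 -0.001] [0.0021919  0.19440469 0.38883242]
shift [0.0025 0.007  0.0292] turn [ 0.00027  0.00023 -0.00061] rows>= 1.0
```

View pics/w7.png

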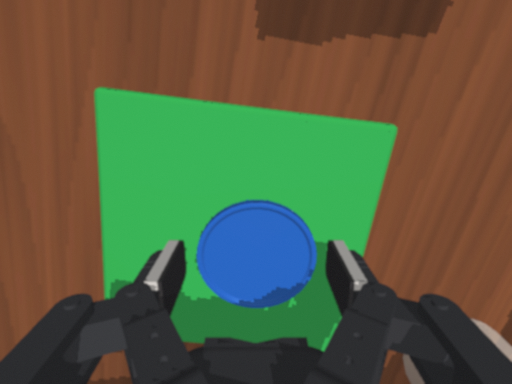

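```bash
python3 -c "
from h import *
c=load('w7');s=arm.sense();p=s['tool_pos'].copy();p[2]=.025;print(proj(c,p))
for b in blobs(c,(100,150,60),(130,255,255),200):
    print(b[2],plane(c,b[2][0],.025))"
```

```text
[[254.4989574  257.73619151]]
((256.2412414550781, 253.92568969726562), (106.20506286621094, 118.26211547851562), 89.15522766113281) [ 0.53264348 -0.30170502  0.025     ]
```

{"api": "jog_arm", "payload": {
  "targets": [
    [[0.009,0.004,0.033],[0,0,0],74],
    [[0.009,0.004,0.033],[0,0,0],74],
    [[0.009,0.004,0.033],[0,0,0],58],
    [[0.009,0.004,0.033],[0,0,0],58],
    [[0.009,0.004,0.033],[0,0,0],58],
    [[0.009,0.004,0.033],[0,0,0],58],
    [[0.009,0.004,0.033],[0,0,0],58]
  ],
  "force": 30
}}

```text
time: 6.7
tool_pos: [0.5315, -0.3026, 0.0077]
eef_rot: [0.644, 0.765, 0.0, 0.0]
wrist_force: [-1.7, 0.5, 5.5]
grip_width: 0.0602
```

```bash
python3 -c "
from h import *
s=arm.sense();print(s['tool_pos'],s['grip_width'],s['wrist_force']);c=grab('wrist','w8')
for b in blobs(c,(100,150,60),(130,255,255),200):
    print(b[2],plane(c,b[2][0],.025))"
```

```text
[ 0.53154508 -0.30256699  0.00768112] 0.06020917089810438 [-1.69388369  0.54592121  5.51758151]
((255.25485229492188, 261.4192810058594), (108.312744140625, 122.60700988769531), 89.61035919189453) [ 0.53182767 -0.30175308  0.025     ]
```

View pics/w8.png

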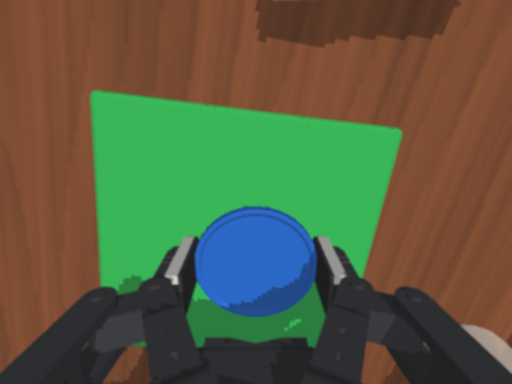

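The fingers have closed on the flange with the lid centred at (255,261). I'll lift it.

{"api": "jog_arm", "payload": {
  "targets": [
    [[0,0,-0.05],[0,0,0],58],
    [[0,0,-0.25],[0,0,0],58],
    [[0,0,-0.6],[0,0,0],58],
    [[0,0,-0.9],[0,0,0],58],
    [[0,0,-0.9],[0,0,0],58],
    [[0,0,-0.9],[0,0,0],58]
  ]
}}

```text
time: 7.35
tool_pos: [0.5318, -0.3027, 0.1162]
eef_rot: [0.644, 0.765, 0.0, 0.001]
wrist_force: [-0.8, 0.6, -0.7]
grip_width: 0.0602
```

```bash
python3 -c "
from h import *
s=arm.sense();print(s['tool_pos'],s['grip_width'],s['wrist_force']);c=grab('wrist','w9')
for b in blobs(c,(100,150,60),(130,255,255),200):
    print(b[2])
plan([.545,-.21,.16],np.radians(10.1))"
```

```text
[ 0.53176386 -0.30271063  0.11616817] 0.060163189568528286 [-0.83004771  0.61644104 -0.72109305]
((255.18914794921875, 261.0948181152344), (107.67190551757812, 122.28697204589844), 88.70221710205078)
shift [ 0.7376  0.2466 -0.3756] turn [-3.0e-05 -3.0e-05 -6.7e-04] rows>= 3.0
```

View pics/w9.png

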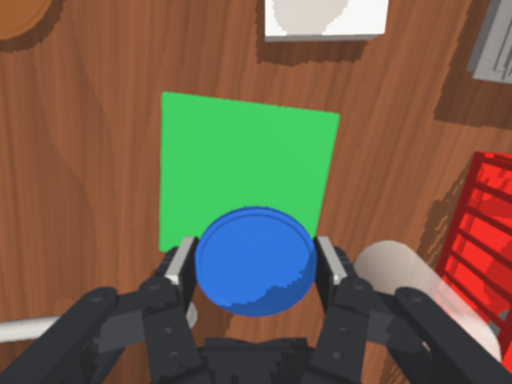

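{"api": "jog_arm", "payload": {
  "targets": [
    [[0.25,0.08,-0.2],[0,0,0],58],
    [[0.5,0.16,-0.375],[0,0,0],58],
    [[0.74,0.245,-0.375],[0,0,0],58],
    [[0.74,0.245,-0.375],[0,0,0],58],
    [[0.74,0.245,-0.375],[0,0,0],58],
    [[0.74,0.245,-0.375],[0,0,0],58]
  ]
}}

```text
time: 8.0
tool_pos: [0.5445, -0.2104, 0.1589]
eef_rot: [0.644, 0.765, -0.0, -0.001]
wrist_force: [0.0, 0.8, -0.1]
grip_width: 0.0602
```

```bash
python3 -c "
from h import *
s=arm.sense();print(s['tool_pos'],s['grip_width'],s['dq'].round(3));c=grab('wrist','w10')
print(proj(c,[.55,-.121,.088]))"
```

```text
[ 0.54446133 -0.21035201  0.158855  ] 0.06021417309672314 [-0.011 -0.002 -0.005  0.001  0.001  0.001]
[[284.67238164  82.75637356]]
```

View pics/w10.png

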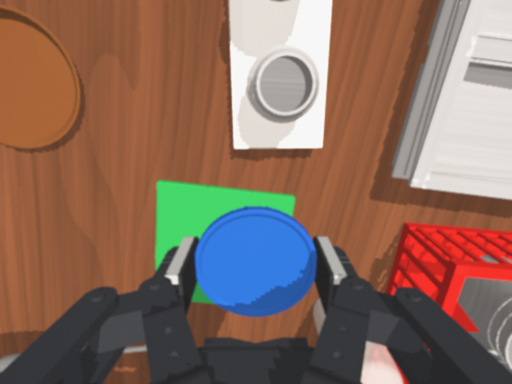

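```bash
python3 -c "
from h import *
crop('w10',235,40,100,90,7,'j10');crop('w10',180,195,150,130,5,'l10')"
```

```text
(no output)
```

View pics/j10.png

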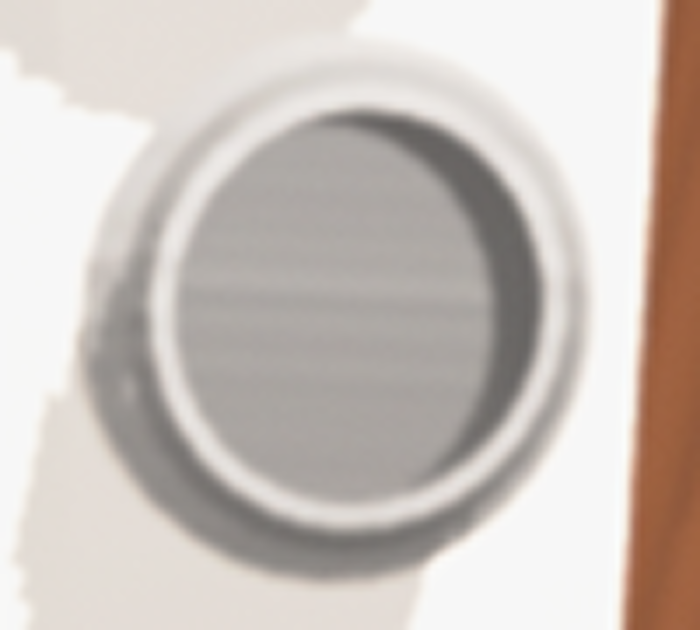

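View pics/l10.png

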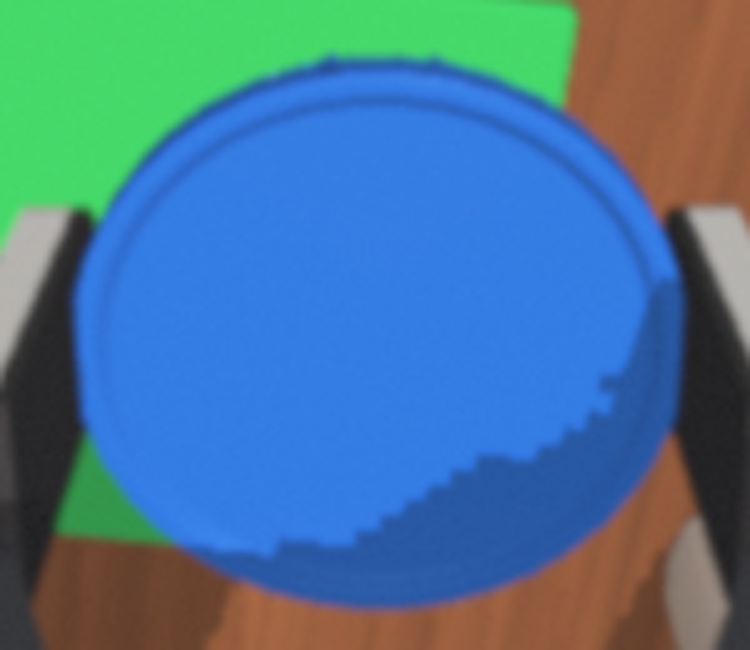

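```bash
cat > f.py <<'E'
from h import *
c=load('w10');tp=np.array([0.54446133,-0.21035201,0.158855])
def bias(c,P,r):
    a=np.linspace(0,2*np.pi,180,endpoint=False);q=proj(c,np.array(P)+np.c_[r*np.cos(a),r*np.sin(a),0*a])
    e=cv2.fitEllipse(q.astype(np.float32).reshape(-1,1,2));print("axes",e[1]);return np.array(e[0])-proj(c,P)[0]
for h in (.0173,.015):
    zl=tp[2]+h; L=plane(c,(255.2,261.6),zl); b=bias(c,L,.031); L=plane(c,np.array((255.2,261.6))-b,zl); print("lid",L,"in tool offs",want(np.radians(10.1)).T@(L-tp))
J=plane(c,(286,83.2),.088);b=bias(c,J,.019);J=plane(c,np.array((286,83.2))-b,.088);print("jar",J,b)
print(tri([(c,np.array((286,83.2))-b),(load('w3'),(250.1,223.1))]),tri([(c,np.array((286,83.2))-b),(load('w3'),(250.1,223.1)),(load('w4'),(280.5,119.1))]))
E
python3 f.py
```

```text
axes (109.39751434326172, 124.96513366699219)
lid [ 0.54510704 -0.21164837  0.176155  ] in tool offs [-0.0013895   0.00040836 -0.0173    ]
axes (107.4074478149414, 122.699462890625)
lid [ 0.54534212 -0.21304642  0.173855  ] in tool offs [-0.00280711  0.00039463 -0.015     ]
axes (54.69316101074219, 59.075313568115234)
jar [ 0.55105241 -0.12173341  0.088     ] [ 0.05422974 -0.94690247]
(array([ 0.55078366, -0.12169289,  0.08749972]), [np.float64(0.0003135383208845232), np.float64(0.0003135383208847447)]) (array([ 0.55046471, -0.1212672 ,  0.08799285]), [np.float64(0.0007497856325120403), np.float64(0.00015335515497544313), np.float64(0.000828013228605583)])
```

```bash
python3 -c "
from h import *
plan([.5502,-.1204,.115],np.radians(10.1))"
```

```text
shift [0.7323 0.1754 0.367 ] turn [-0.00024 -0.00012 -0.00079] rows>= 3.0
```

{"api": "jog_arm", "payload": {
  "targets": [
    [[0.25,0.06,0],[0,0,0],58],
    [[0.5,0.12,0.1],[0,0,0],58],
    [[0.732,0.175,0.25],[0,0,0],58],
    [[0.732,0.175,0.36],[0,0,0],58],
    [[0.732,0.175,0.36],[0,0,0],58],
    [[0.732,0.175,0.36],[0,0,0],58],
    [[0.732,0.175,0.36],[0,0,0],58]
  ]
}}

```text
time: 8.75
tool_pos: [0.5512, -0.1211, 0.1174]
eef_rot: [0.644, 0.765, 0.0, 0.001]
wrist_force: [-0.7, -0.1, -0.3]
grip_width: 0.0604
```

```bash
python3 -c "
from h import *
s=arm.sense();print(s['tool_pos'],s['wrist_force'],s['dq'].round(3));plan([.5502,-.1204,.090],np.radians(10.1));grab('wrist','w11')"
```

```text
[ 0.55124509 -0.12109692  0.11737444] [-0.73232731 -0.09896088 -0.33993757] [ 0.    -0.008  0.     0.003 -0.001  0.001]
shift [ 0.0073 -0.0078  0.2281] turn [ 1.5e-04  9.0e-05 -9.0e-04] rows>= 1.0
```

View pics/w11.png

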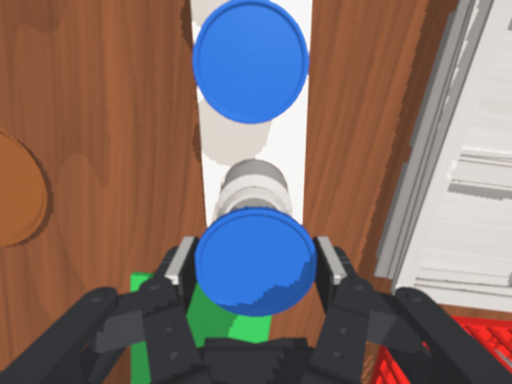

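{"api": "jog_arm", "payload": {
  "targets": [
    [[0.007,-0.008,0.1],[0,0,0],58],
    [[0.007,-0.008,0.2],[0,0,0],58],
    [[0.007,-0.008,0.225],[0,0,0],58],
    [[0.007,-0.008,0.225],[0,0,0],58],
    [[0.007,-0.008,0.225],[0,0,0],58],
    [[0.007,-0.008,0.225],[0,0,0],58]
  ]
}}

```text
time: 9.4
tool_pos: [0.5499, -0.1191, 0.0901]
eef_rot: [0.644, 0.765, 0.0, 0.0]
wrist_force: [0.6, 0.1, -0.5]
grip_width: 0.0604
```

```bash
python3 -c "
from h import *
s=arm.sense();print(s['tool_pos'],s['wrist_force'],s['dq'].round(3));plan([.5502,-.1204,.0817],np.radians(10.1));
grab('scene','s1');crop('s1',200,170,130,110,6,'s1c')"
```

```text
[ 0.54992945 -0.11913984  0.09005416] [ 0.56513365  0.14153589 -0.45216213] [ 0.001 -0.005  0.001 -0.002  0.001  0.001]
shift [-0.0107  0.0004  0.0696] turn [ 7.0e-05  3.0e-05 -6.4e-04] rows>= 1.0
```

View pics/s1c.png

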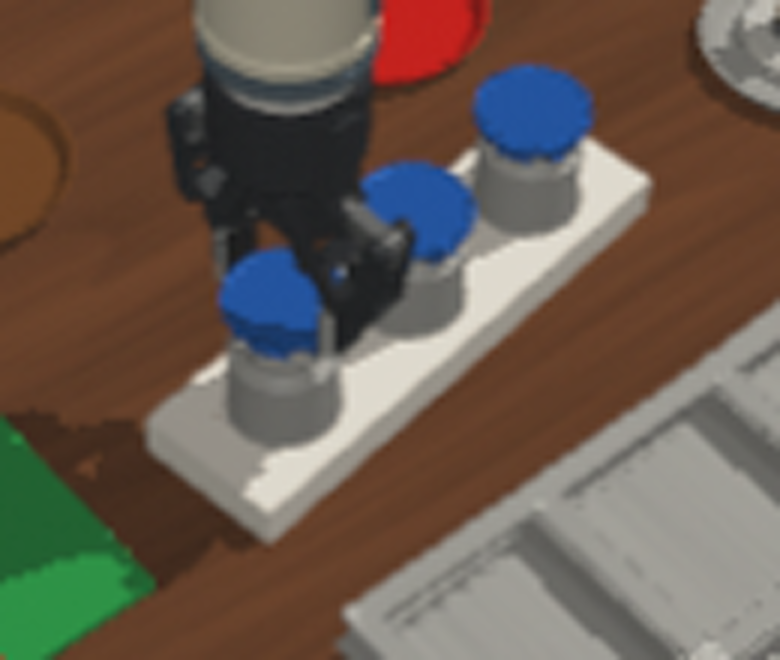

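{"api": "jog_arm", "payload": {
  "targets": [
    [[-0.011,0,0.02],[0,0,0],58],
    [[-0.011,0,0.04],[0,0,0],58],
    [[-0.011,0,0.05],[0,0,0],58],
    [[-0.011,0,0.05],[0,0,0],58],
    [[-0.011,0,0.05],[0,0,0],58]
  ]
}}

```text
time: 9.95
tool_pos: [0.5499, -0.1204, 0.0838]
eef_rot: [0.644, 0.765, -0.0, -0.0]
wrist_force: [-0.2, -0.4, -0.9]
grip_width: 0.0601
```

```bash
python3 -c "
from h import *
s=arm.sense();print(s['tool_pos'],s['wrist_force'],s['dq'].round(3));plan([.5502,-.1204,.0817],np.radians(10.1))"
```

```text
[ 0.54987428 -0.12040421  0.08377805] [-0.24873208 -0.37590478 -0.91229733] [ 0.    -0.001 -0.003 -0.001 -0.    -0.001]
shift [-0.0004  0.0027  0.0173] turn [-2.0e-05 -1.0e-05 -6.6e-04] rows>= 1.0
```

{"api": "jog_arm", "payload": {
  "targets": [
    [[0,0.002,0.007],[0,0,0],58],
    [[0,0.002,0.013],[0,0,0],58],
    [[0,0.002,0.013],[0,0,0],58],
    [[0,0.002,0.013],[0,0,0],58]
  ]
}}

```text
time: 10.35
tool_pos: [0.5501, -0.1204, 0.0823]
eef_rot: [0.644, 0.765, -0.0, -0.0]
wrist_force: [0.7, 0.8, -0.9]
grip_width: 0.0599
```

{"api": "jog_arm", "payload": {
  "targets": [
    [[0,0,0.004],[0,0,0],58],
    [[0,0,0.008],[0,0,0],58],
    [[0,0,0.008],[0,0,0],58],
    [[0,0,0.008],[0,0,0],58]
  ]
}}

```text
time: 10.75
tool_pos: [0.5501, -0.1203, 0.0813]
eef_rot: [0.644, 0.765, 0.0, -0.0]
wrist_force: [-0.1, 0.8, -0.6]
grip_width: 0.0597
```

{"api": "jog_arm", "payload": {
  "targets": [
    [[0,0,0.004],[0,0,0],58],
    [[0,0,0.007],[0,0,0],58],
    [[0,0,0.007],[0,0,0],58],
    [[0,0,0.007],[0,0,0],58]
  ]
}}

```text
time: 11.15
tool_pos: [0.5502, -0.1204, 0.0806]
eef_rot: [0.644, 0.765, 0.0, 0.0]
wrist_force: [-0.1, 1.0, 3.3]
grip_width: 0.0606
```

```bash
python3 -c "
from h import *
s=arm.sense();print(s['tool_pos'],s['wrist_force'],s['ft_torque'])
grab('scene','s2');crop('s2',200,170,130,110,6,'s2c')"
```

```text
[ 0.55020346 -0.12037226  0.08056977] [-0.13360207  1.02180507  3.27453998] [0.22463637 0.13574643 0.02979595]
```

View pics/s2c.png

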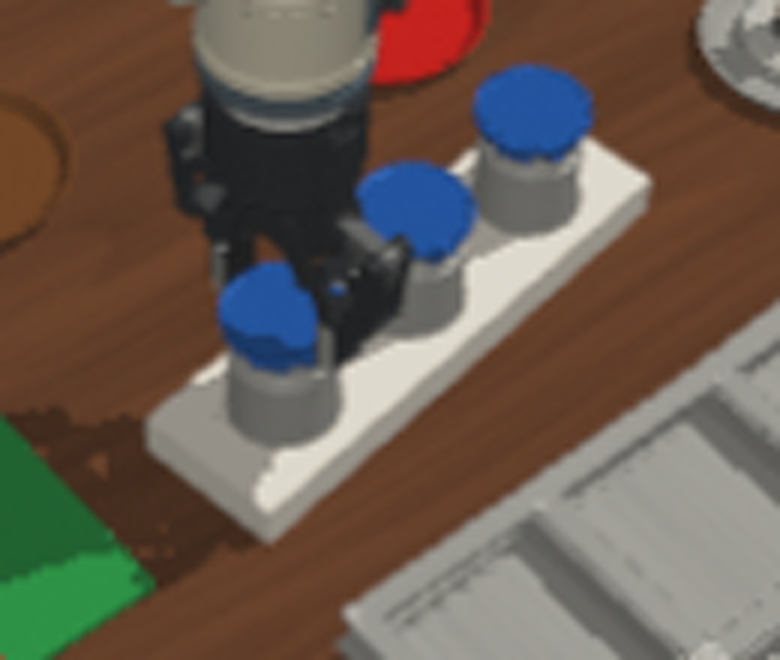

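There's contact at about 4 N above baseline, so the lid is resting on the mouth. I'll open the fingers in place.

{"api": "jog_arm", "payload": {
  "targets": [
    [[0,0,-0.002],[0,0,0],66],
    [[0,0,-0.002],[0,0,0],78],
    [[0,0,-0.002],[0,0,0],80],
    [[0,0,-0.002],[0,0,0],80],
    [[0,0,-0.002],[0,0,0],80]
  ]
}}

```text
time: 11.7
tool_pos: [0.5501, -0.1204, 0.0807]
eef_rot: [0.644, 0.765, -0.0, 0.0]
wrist_force: [0.6, 1.8, 0.4]
grip_width: 0.08
```

{"api": "jog_arm", "payload": {
  "targets": [
    [[0,0,-0.1],[0,0,0],80],
    [[0,0,-0.4],[0,0,0],80],
    [[-0.3,-0.08,-0.7],[0,0,0],80],
    [[-0.6,-0.15,-0.7],[0,0,0],80],
    [[-0.7,-0.15,-0.7],[0,0,0],80],
    [[-0.7,-0.15,-0.7],[0,0,0],80],
    [[-0.7,-0.15,-0.7],[0,0,0],80]
  ]
}}

```text
time: 12.4
tool_pos: [0.5463, -0.2056, 0.1644]
eef_rot: [0.644, 0.765, -0.0, -0.001]
wrist_force: [-0.8, 0.1, 0.2]
grip_width: 0.0803
```

```bash
cat > g.py <<'E'
from h import *
s=arm.sense();print(s['tool_pos'],s['wrist_force'],s['dq'].round(3));c=grab('wrist','w12')
for b in blobs(c,(100,150,60),(130,255,255),200):
    print(b[1],b[2],plane(c,b[2][0],.099),plane(c,b[2][0],.093))
sc=grab('scene','s3');crop('s3',200,170,130,110,6,'s3c')
for b in blobs(sc,(100,150,60),(130,255,255),100): print('scene',b[1],b[2],plane(sc,b[2][0],.099),plane(sc,b[2][0],.093))
E
python3 g.py
```

```text
[ 0.54626298 -0.20557194  0.16440525] [-0.75787362  0.1350574   0.15176098] [ 0.019  0.003  0.01  -0.    -0.003 -0.002]
[239, 43, 88, 93, 6476] ((282.3189697265625, 88.98438262939453), (87.07601928710938, 92.8508529663086), 16.88257598876953) [ 0.55064014 -0.120609    0.099     ] [ 0.55113903 -0.12043222  0.093     ]
scene [436, 33, 76, 71, 3417] ((478.63116455078125, 65.63922119140625), (57.236732482910156, 79.35931396484375), 116.4625244140625) [0.44500671 1.26034205 0.099     ] [0.44037334 1.27180276 0.093     ]
scene [279, 181, 19, 15, 226] ((288.3775329589844, 188.1262969970703), (14.27723217010498, 18.140939712524414), 94.9938735961914) [0.52089596 0.05838838 0.099     ] [0.51673126 0.06242622 0.093     ]
scene [259, 197, 20, 17, 248] ((268.4162902832031, 204.817138671875), (15.279276847839355, 18.821496963500977), 93.9224624633789) [ 0.53839883 -0.03381069  0.099     ] [ 0.53434223 -0.03034224  0.093     ]
scene [237, 214, 20, 17, 261] ((246.90087890625, 221.9735870361328), (15.869023323059082, 19.208694458007812), 73.417236328125) [ 0.55347424 -0.12419136  0.099     ] [ 0.54951073 -0.12128107  0.093     ]
```

View pics/w12.png

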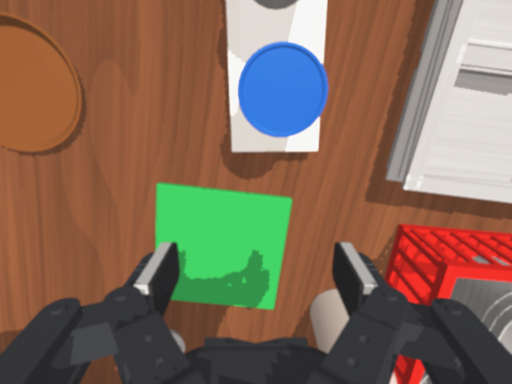

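View pics/s3c.png

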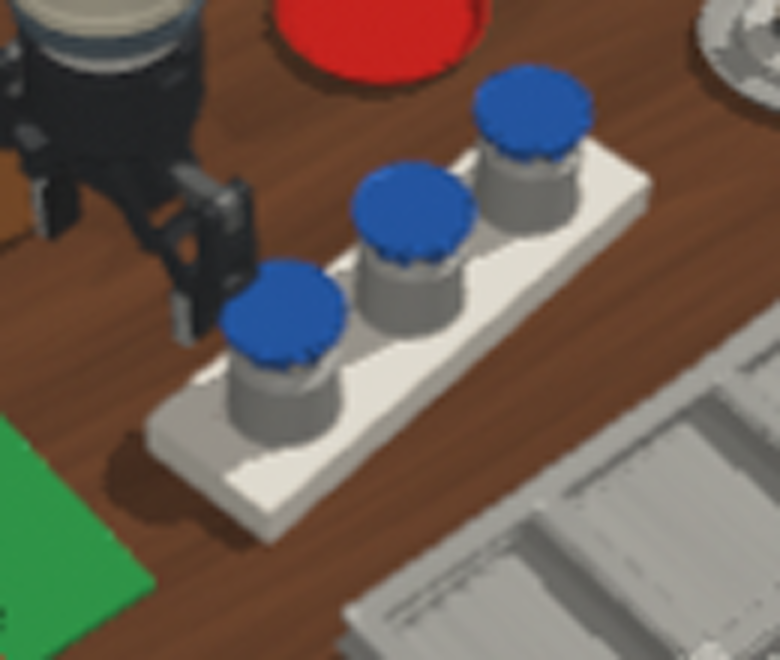

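```bash
cat > k.py <<'E'
from h import *
# fit: level-circle ellipse prediction vs seen, top faces
a=np.linspace(0,2*np.pi,180,endpoint=False)
def pe(c,P,n=(0,0,1),r=.031):
    n=np.array(n,float);n/=np.linalg.norm(n);u=np.cross(n,[0,1,0]);u/=np.linalg.norm(u);v=np.cross(n,u)
    q=proj(c,np.array(P)+r*(np.outer(np.cos(a),u)+np.outer(np.sin(a),v)));return cv2.fitEllipse(q.astype(np.float32).reshape(-1,1,2))
w=load('w12');s=load('s3')
print('wrist level',pe(w,[.5507,-.1215,.099]))
for n in [(.1,0,1),(-.1,0,1),(0,.1,1),(0,-.1,1)]: print(n,pe(w,[.5507,-.1215,.099],n))
print('scene level',pe(s,[.5507,-.1215,.099]),'mid',pe(s,[.533,-.027,.093]))
for n in [(.1,0,1),(-.1,0,1),(0,.1,1),(0,-.1,1)]: print(n,pe(s,[.5507,-.1215,.099],n))
crop('w12',225,30,115,115,5,'w12c')
E
python3 k.py
```

```text
wrist level ((282.26959228515625, 87.78887939453125), (91.00798797607422, 97.496337890625), 13.81191349029541)
(0.1, 0, 1) ((281.6167907714844, 87.6662826538086), (89.8545150756836, 97.50360107421875), 12.14013957977295)
(-0.1, 0, 1) ((282.94097900390625, 87.9102554321289), (91.28816223144531, 97.52001953125), 15.401801109313965)
(0, 0.1, 1) ((282.1148681640625, 88.52841186523438), (90.96912384033203, 96.61170196533203), 10.37101936340332)
(0, -0.1, 1) ((282.42718505859375, 87.09423065185547), (91.02201843261719, 97.49730682373047), 17.29581642150879)
scene level ((247.07965087890625, 221.0780029296875), (16.68952751159668, 21.594446182250977), 89.8705062866211) mid ((269.0129089355469, 204.1759033203125), (15.45157527923584, 20.710224151611328), 93.21662139892578)
(0.1, 0, 1) ((247.0672607421875, 221.0725860595703), (17.708955764770508, 21.59223175048828), 95.77249145507812)
(-0.1, 0, 1) ((247.0903778076172, 221.07919311523438), (15.504536628723145, 21.59673309326172), 85.02542877197266)
(0, 0.1, 1) ((247.0647735595703, 221.07835388183594), (15.798688888549805, 21.592947006225586), 96.65522003173828)
(0, -0.1, 1) ((247.09628295898438, 221.0741729736328), (17.413747787475586, 21.597034454345703), 82.04232788085938)
```

View pics/w12c.png

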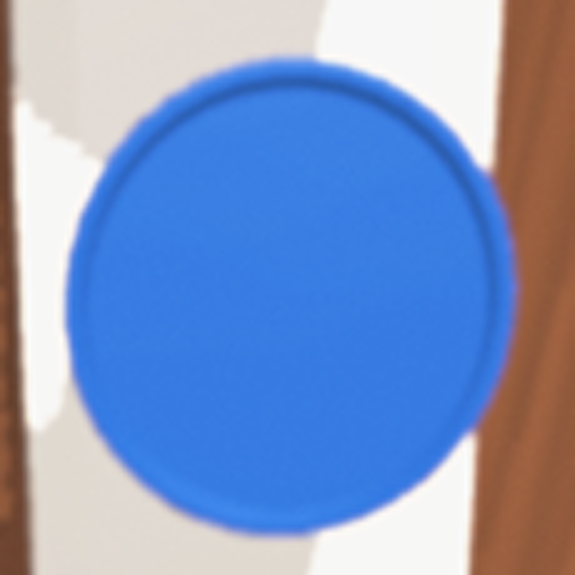

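{"api": "jog_arm", "payload": {
  "targets": [
    [[0.2,0,-0.35],[0,0,0],80],
    [[0.5,0,-0.6],[0,0,0],80],
    [[0.9,0,-0.7],[0,0,0],60],
    [[1,0,-0.7],[0,0,0],60]
  ]
}}

```text
time: 12.9
tool_pos: [0.5259, -0.0839, 0.2504]
eef_rot: [0.642, 0.766, 0.001, 0.001]
wrist_force: [-0.2, -0.8, 0.2]
grip_width: 0.0598
```

{"api": "jog_arm", "payload": {
  "targets": [
    [[0.4,0,0],[0,0,0],60],
    [[0.8,0,0],[0,0,0],60],
    [[1,0,0],[0,0,0],60]
  ]
}}

```text
time: 13.2
tool_pos: [0.504, 0.0335, 0.248]
eef_rot: [0.643, 0.766, -0.0, -0.001]
wrist_force: [-0.3, -1.1, 0.4]
grip_width: 0.0604
```

{"api": "jog_arm", "payload": {
  "targets": [
    [[0.4,0,0],[0,0,0],60],
    [[0.8,0,0],[0,0,0],60],
    [[1,0,0],[0,0,0],60]
  ]
}}

```text
time: 13.5
tool_pos: [0.4835, 0.1517, 0.248]
eef_rot: [0.643, 0.766, -0.0, -0.001]
wrist_force: [0.2, 0.2, -0.1]
grip_width: 0.06
```

```bash
cat > g.py <<'E'
from h import *
s=arm.sense();print(s['tool_pos'],s['time'])
sc=grab('scene','s4')
for b in blobs(sc,(100,150,60),(130,255,255),100): print('scene',b[1],b[2])
crop('s4',215,170,100,90,8,'s4c')
plan([.504,.30,.20],np.radians(10.1))
E
python3 g.py
```

```text
[0.48353559 0.15171663 0.24799659] 13.5
scene [436, 33, 76, 71, 3416] ((478.64019775390625, 65.63468933105469), (57.230010986328125, 79.34469604492188), 116.52102661132812)
scene [280, 181, 18, 15, 224] ((288.4589538574219, 188.19110107421875), (14.395008087158203, 17.82716178894043), 92.01518249511719)
scene [259, 197, 20, 17, 246] ((268.42437744140625, 204.88934326171875), (15.094983100891113, 18.892818450927734), 93.21357727050781)
scene [237, 214, 20, 17, 279] ((246.45179748535156, 221.6897430419922), (16.40467643737793, 19.695537567138672), 89.9851303100586)
shift [1.1717 0.3833 0.4016] turn [-2.1e-04 -2.4e-04 -6.0e-05] rows>= 4.0
```

View pics/s4c.png

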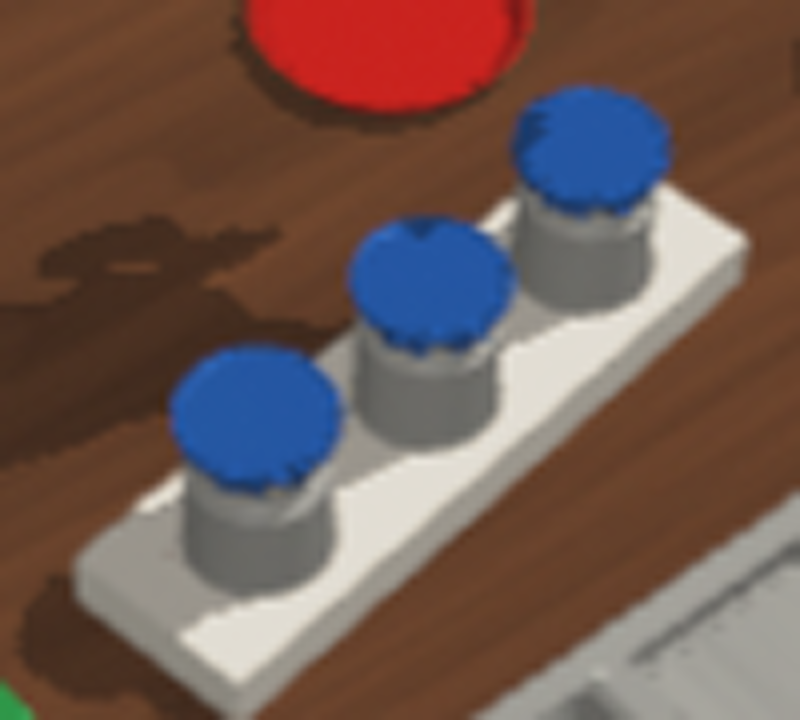

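With the arm out of the way, the lid's ellipse at (246,222) has an angle of 89.99° against 89.87° predicted for a level lid, so it is lying level. Now for the press.

{"api": "jog_arm", "payload": {
  "targets": [
    [[0.3,0.1,0.1],[0,0,0],60],
    [[0.65,0.2,0.2],[0,0,0],60],
    [[1,0.38,0.4],[0,0,0],60],
    [[1,0.38,0.4],[0,0,0],60],
    [[1,0.38,0.4],[0,0,0],60],
    [[1,0.38,0.4],[0,0,0],60]
  ]
}}

```text
time: 14.15
tool_pos: [0.5089, 0.2738, 0.2005]
eef_rot: [0.644, 0.765, -0.001, -0.0]
wrist_force: [0.3, 0.1, 0.6]
grip_width: 0.0599
```

```bash
cat > g.py <<'E'
from h import *
s=arm.sense();print(s['tool_pos'],s['time'],s['dq'].round(3))
c=grab('wrist','w13');q=proj(c,[.503,.289,.04])[0].astype(int);print(q)
crop('w13',max(q[0]-70,0),max(q[1]-75,0),140,150,4,'w13c')
E
python3 g.py
```

```text
[0.5089128  0.27381926 0.20050701] 14.15 [-0.015 -0.022  0.002  0.002 -0.002  0.001]
[252 156]
```

View pics/w13.png

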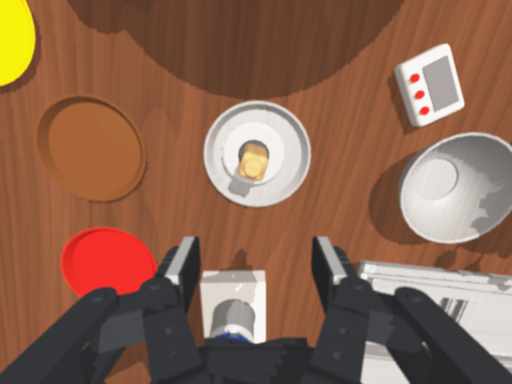

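View pics/w13c.png

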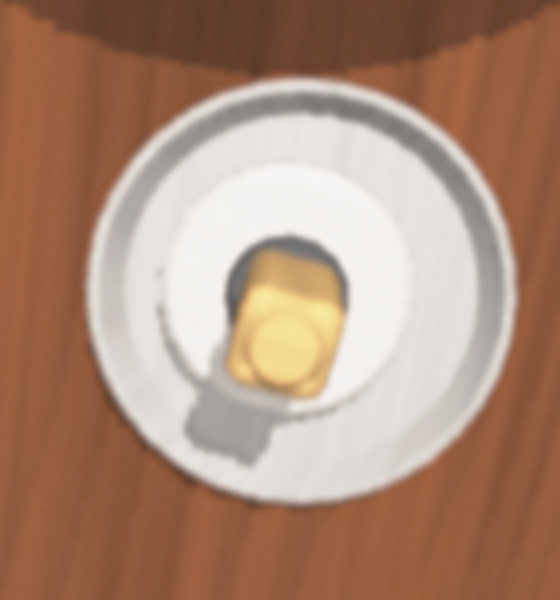

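```bash
python3 -c "
from h import *
crop('w13',230,135,50,50,14,'w13d')"
```

```text
(no output)
```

View pics/w13d.png

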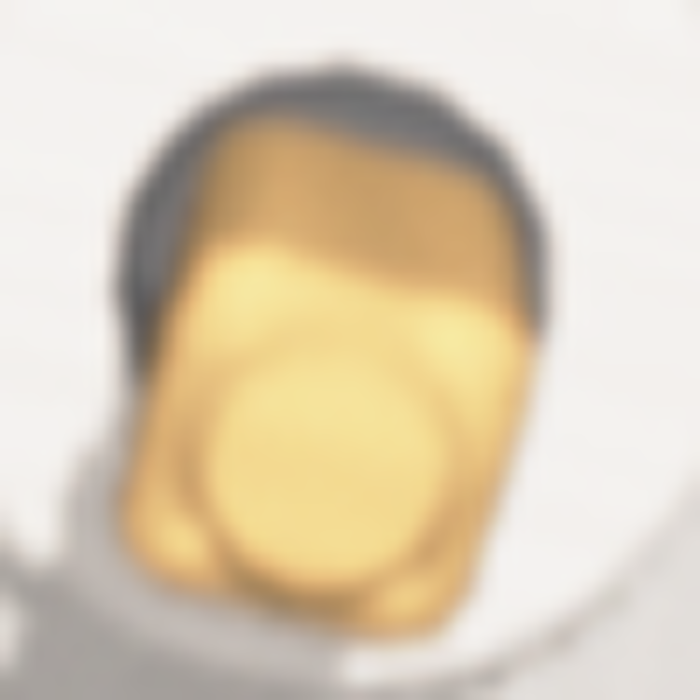

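```bash
cat > l.py <<'E'
from h import *
c=load('w13');w1,w2=load('w1'),load('w2')
uv=(252.9,168.)
for n in (('w1',w1,(245.3,211.7)),('w2',w2,(257.8,140.6))): print(n[0],tri([(c,uv),n[1:]]),plane(n[1],n[2],.075))
print(plane(c,uv,.075), tri([(c,uv),(w1,(245.3,211.7)),(w2,(257.8,140.6))]))
P=[plane(c,(230+x/14-.46,135+y/14-.46),.072)[:2] for x,y in [(190,240),(540,325),(455,640),(120,560)]]
P=np.array(P);print(P,P.mean(0))
for i in range(4):
    d=P[(i+1)%4]-P[i];print(np.degrees(np.arctan2(d[1],d[0])),np.linalg.norm(d))
print("dish",plane(c,(182+301/4,81+291/4),.012))
a=w1['pixels'][190:230,225:265,::-1];b=w2['pixels'][118:158,238:278,::-1]
cv2.imwrite('pics/w12g.png',np.hstack([cv2.resize(i,(400,400),interpolation=cv2.INTER_CUBIC) for i in (a,b)]))
E
python3 l.py
```

```text
w1 (array([0.50511088, 0.28628518, 0.07655324]), [np.float64(0.00040264018676369913), np.float64(0.00040264018676358453)]) [0.5055658  0.28562868 0.075     ]
w2 (array([0.50474041, 0.28685582, 0.07883829]), [np.float64(0.00010788492150085621), np.float64(0.00010788492150087654)]) [0.50498059 0.28627938 0.075     ]
[0.50475938 0.28589929 0.075     ] (array([0.50502395, 0.28656866, 0.07731544]), [np.float64(0.0003528460501213477), np.float64(0.000465356092752063), np.float64(0.0001351836131467169)])
[[0.49304478 0.29924544]
 [0.51747906 0.29754201]
 [0.51574816 0.27451325]
 [0.49177988 0.27624076]] [0.50451297 0.28688536]
-3.9878966396545015 0.024493583372329316
-94.29840299541509 0.023093718699296665
175.8775523702111 0.02403045265717714
86.85280200211854 0.023039427627227244
dish [0.50896416 0.28778615 0.012     ]
```

View pics/w12g.png

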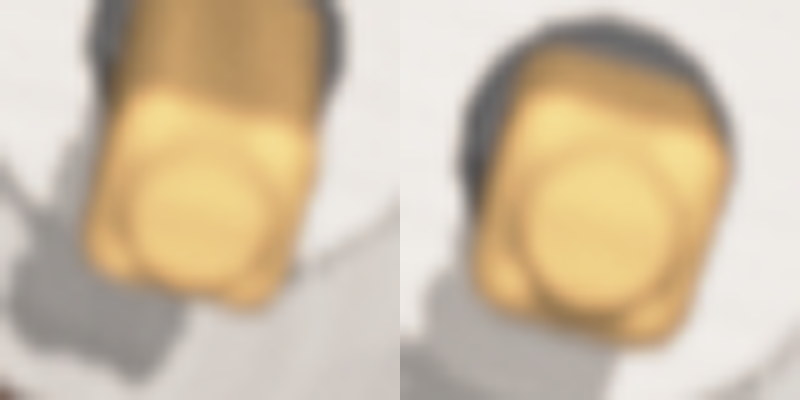

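```bash
python3 -c "
from h import *
plan([.505,.2862,.105],np.radians(-4.3))"
```

```text
shift [ 0.11   -0.0161  0.7997] turn [-4.000e-05  6.000e-05  3.927e-02] rows>= 2.0
```

{"api": "jog_arm", "payload": {
  "targets": [
    [[0.11,-0.016,0.1],[0,0,0.02],60],
    [[0.11,-0.016,0.4],[0,0,0.039],60],
    [[0.11,-0.016,0.7],[0,0,0.039],60],
    [[0.11,-0.016,0.8],[0,0,0.039],60],
    [[0.11,-0.016,0.8],[0,0,0.039],60],
    [[0.11,-0.016,0.8],[0,0,0.039],60]
  ]
}}

```text
time: 14.8
tool_pos: [0.5062, 0.2871, 0.1061]
eef_rot: [0.733, 0.681, 0.001, 0.0]
wrist_force: [0.1, -0.1, 0.9]
grip_width: 0.0601
```

```bash
python3 -c "
from h import *
plan([.505,.2862,.028],np.radians(-4.3));grab('wrist','w14')"
```

```text
shift [-0.0085 -0.0107  0.6512] turn [ 0.00022 -0.00014  0.00025] rows>= 2.0
```

View pics/w14.png

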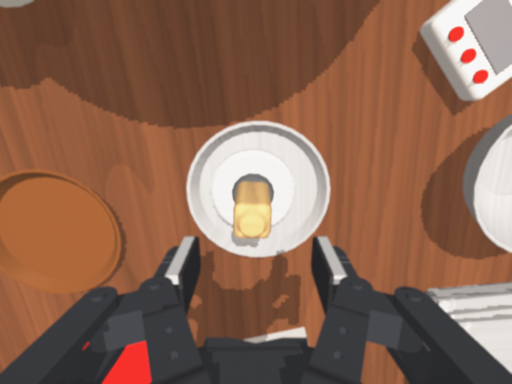

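{"api": "jog_arm", "payload": {
  "targets": [
    [[-0.008,-0.01,0.2],[0,0,0],60],
    [[-0.008,-0.01,0.4],[0,0,0],60],
    [[-0.008,-0.01,0.6],[0,0,0],60],
    [[-0.008,-0.01,0.64],[0,0,0],60],
    [[-0.008,-0.01,0.64],[0,0,0],60],
    [[-0.008,-0.01,0.64],[0,0,0],60]
  ]
}}

```text
time: 15.45
tool_pos: [0.5052, 0.2868, 0.0295]
eef_rot: [0.732, 0.681, 0.001, 0.0]
wrist_force: [-0.3, 0.1, -0.5]
grip_width: 0.0601
```

```bash
python3 -c "
from h import *
s=arm.sense();print(s['tool_pos'],s['wrist_force'])
plan([.505,.2862,.027],np.radians(-4.3));grab('wrist','w15')"
```

```text
[0.50518376 0.28684849 0.02954049] [-0.27713931  0.06748857 -0.53707531]
shift [-0.0055 -0.0012  0.0212] turn [ 0.00033 -0.00022  0.00033] rows>= 1.0
```

View pics/w15.png

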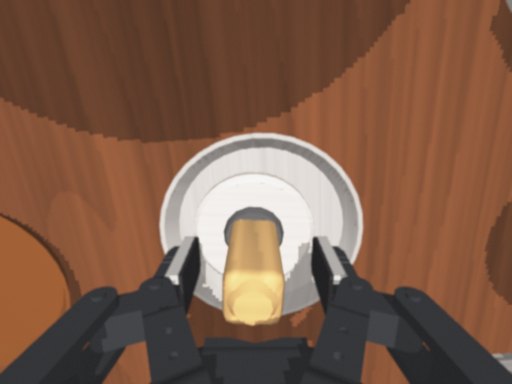

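{"api": "jog_arm", "payload": {
  "targets": [
    [[-0.005,-0.001,0.015],[0,0,0],40],
    [[-0.005,-0.001,0.015],[0,0,0],24],
    [[-0.005,-0.001,0.015],[0,0,0],20],
    [[-0.005,-0.001,0.015],[0,0,0],20],
    [[-0.005,-0.001,0.015],[0,0,0],20],
    [[-0.005,-0.001,0.015],[0,0,0],20]
  ],
  "force": 100
}}

```text
time: 16.1
tool_pos: [0.5043, 0.2859, 0.027]
eef_rot: [0.732, 0.681, 0.0, 0.0]
wrist_force: [-0.4, -1.4, 5.7]
grip_width: 0.0249
```

```bash
python3 -c "
from h import *
s=arm.sense();print(s['tool_pos'],s['eef_rot'],s['wrist_force'],s['ft_torque'],s['grip_width']);grab('wrist','w16')"
```

```text
[0.50429356 0.28588729 0.02698764] [7.32471510e-01 6.80797538e-01 4.37827874e-04 9.21671296e-05] [-0.42814428 -1.36310641  5.72243284] [-0.13866236  0.28295018 -0.05411736] 0.02492632532999315
```

View pics/w16.png

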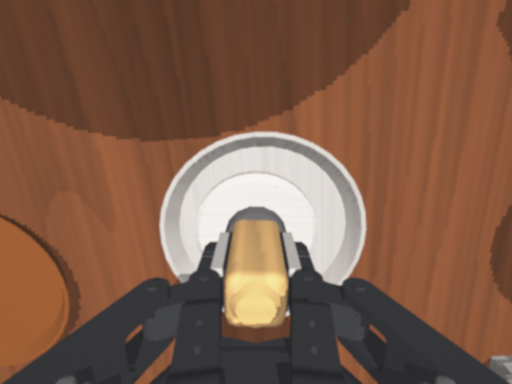

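```bash
python3 -c "
from h import *
c=load('w16');s=arm.sense()
crop('w16',205,190,110,150,4,'w16c')
for z in (.075,.077): print(plane(c,(256.8,308),z))
print(proj(c,[s['tool_pos'][0],s['tool_pos'][1],.075]), proj(c,[s['tool_pos'][0],s['tool_pos'][1],.014]))"
```

```text
[0.50536917 0.28493207 0.075     ]
[0.50548317 0.28664008 0.077     ]
[[253.91066161 306.14117923]] [[254.35047717 234.75668707]]
```

View pics/w16c.png

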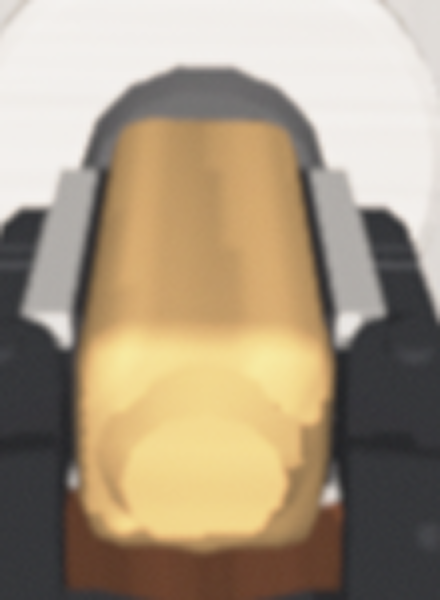

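The press is gripped and square in the fingers. I'll lift it and carry it over.

{"api": "jog_arm", "payload": {
  "targets": [
    [[0,0,-0.05],[0,0,0],20],
    [[0,0,-0.3],[0,0,0],20],
    [[0,0,-0.65],[0,0,0],20],
    [[0,0,-1],[0,0,0],20],
    [[-0.25,0,-1],[0,0,0],20]
  ]
}}

```text
time: 16.65
tool_pos: [0.5059, 0.2595, 0.1523]
eef_rot: [0.732, 0.682, 0.006, 0.002]
wrist_force: [2.6, -0.5, -1.8]
grip_width: 0.0249
```

```bash
python3 -c "
from h import *
s=arm.sense();print(s['tool_pos'],s['wrist_force'],s['ft_torque'],s['grip_width']);plan([.5504,-.1222,.19],np.radians(-4.3))"
```

```text
[0.50592269 0.25954347 0.15230175] [ 2.5559628  -0.52838929 -1.75605594] [-0.00304276 -0.08499915  0.00066366] 0.024930555735793926
shift [-3.1451  0.5969 -0.3293] turn [ 0.00168 -0.00109  0.00074] rows>= 8.0
```

{"api": "jog_arm", "payload": {
  "targets": [
    [[-0.35,0.07,-0.12],[0,0,0],20],
    [[-0.7,0.14,-0.24],[0,0,0],20],
    [[-1,0.2,-0.33],[0,0,0],20]
  ]
}}

```text
time: 16.95
tool_pos: [0.5167, 0.1327, 0.1867]
eef_rot: [0.732, 0.681, 0.0, 0.0]
wrist_force: [0.5, -1.3, -2.2]
grip_width: 0.0248
```

{"api": "jog_arm", "payload": {
  "targets": [
    [[-0.35,0.07,0],[0,0,0],20],
    [[-0.7,0.14,0],[0,0,0],20],
    [[-1,0.2,0],[0,0,0],20],
    [[-1,0.2,0],[0,0,0],20],
    [[-1,0.2,0],[0,0,0],20]
  ]
}}

```text
time: 17.45
tool_pos: [0.5318, 0.0122, 0.1858]
eef_rot: [0.733, 0.68, -0.0, -0.0]
wrist_force: [0.1, 0.2, -1.6]
grip_width: 0.0253
```

```bash
python3 -c "
from h import *
s=arm.sense();print(s['tool_pos'],s['wrist_force'],s['ft_torque'],s['grip_width']);plan([.5504,-.1222,.17],np.radians(-4.3))"
```

```text
[0.53180234 0.01220884 0.1857753 ] [ 0.12707191  0.19734437 -1.63487568] [0.01129832 0.03162705 0.01061783] 0.02526101430323139
shift [-1.1053  0.2387  0.1311] turn [-7.e-05 -4.e-05 -2.e-05] rows>= 3.0
```

{"api": "jog_arm", "payload": {
  "targets": [
    [[-0.3,0.08,0],[0,0,0],20],
    [[-0.6,0.16,0],[0,0,0],20],
    [[-0.9,0.23,0.08],[0,0,0],20],
    [[-1,0.24,0.13],[0,0,0],20],
    [[-1,0.24,0.13],[0,0,0],20]
  ]
}}

```text
time: 17.95
tool_pos: [0.5514, -0.1089, 0.1691]
eef_rot: [0.733, 0.68, -0.001, -0.001]
wrist_force: [0.4, 0.9, -1.4]
grip_width: 0.0251
```

{"api": "jog_arm", "payload": {
  "targets": [
    [[-0.105,0,0],[0,0,0],20],
    [[-0.105,0,0.1],[0,0,0],20],
    [[-0.105,0,0.2],[0,0,0],20],
    [[-0.105,0,0.2],[0,0,0],20],
    [[-0.105,0,0.2],[0,0,0],20],
    [[-0.105,0,0.2],[0,0,0],20]
  ]
}}

```text
time: 18.55
tool_pos: [0.5514, -0.1211, 0.1462]
eef_rot: [0.732, 0.681, 0.0, 0.0]
wrist_force: [1.1, 0.2, -1.8]
grip_width: 0.0249
```

```bash
python3 -c "
from h import *
s=arm.sense();print(s['tool_pos'],s['wrist_force'],s['ft_torque'],s['grip_width']);plan([.5504,-.1222,.13],np.radians(-4.3))
grab('wrist','w17');grab('scene','s5');crop('s5',200,150,130,120,5,'s5c')"
```

```text
[ 0.55138071 -0.12110025  0.14621587] [ 1.09666616  0.23803466 -1.80568589] [-0.02143199 -0.05666926  0.01264693] 0.024889113117682823
shift [-0.0097 -0.0075  0.1351] turn [ 3.0e-05 -0.0e+00  4.1e-04] rows>= 1.0
```

View pics/w17.png

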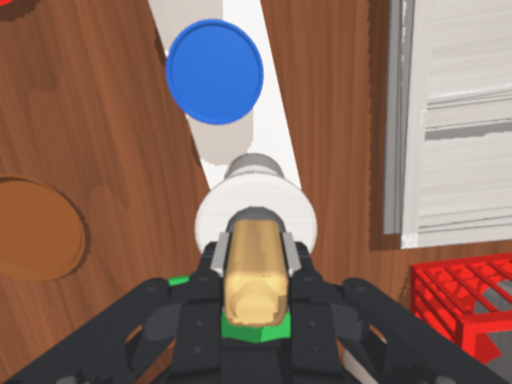

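View pics/s5c.png

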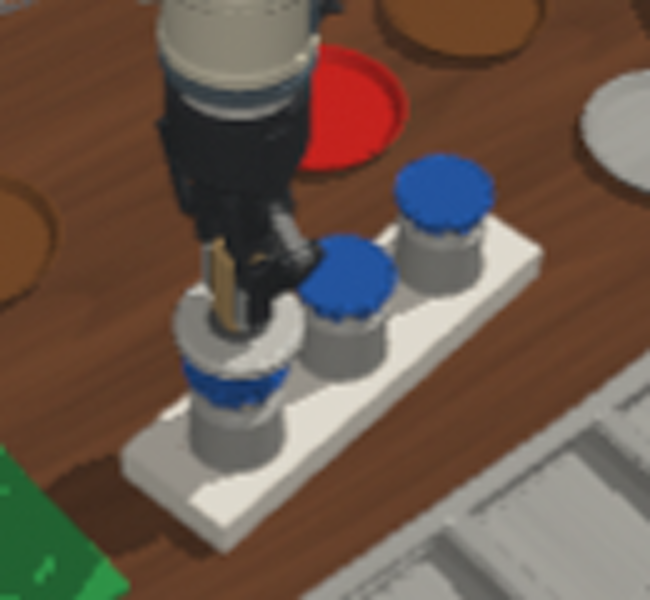

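```bash
cat > m.py <<'E'
from h import *
c=load('w17');tp=np.array([ 0.55138071,-0.12110025,0.14621587]);a=np.linspace(0,2*np.pi,720)
for h,r in ((-.013,.037),(-.02,.037)):
    q=proj(c,tp+np.c_[r*np.cos(a),r*np.sin(a),h+0*a]);print(h,q.min(0),q.max(0))
crop('w17',185,160,145,90,5,'w17c')
E
python3 m.py
```

```text
-0.013 [192.35646574 175.15091882] [316.36417025 287.09283557]
-0.02 [194.71149151 171.92926352] [314.0858071  280.32862926]
```

View pics/w17c.png

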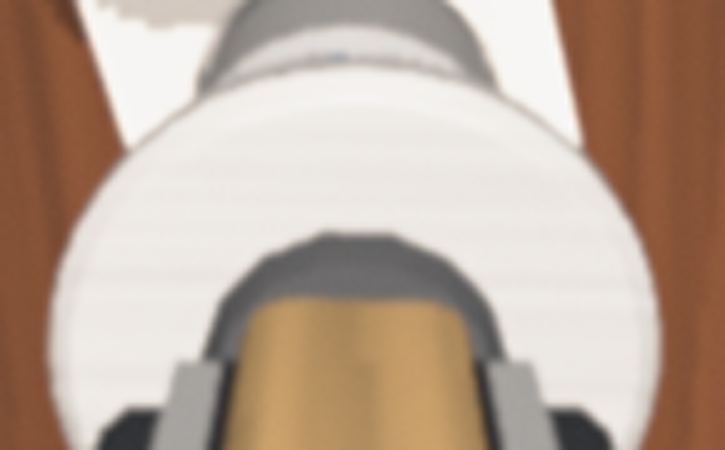

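{"api": "jog_arm", "payload": {
  "targets": [
    [[-0.009,-0.008,0.06],[0,0,0],20],
    [[-0.009,-0.008,0.12],[0,0,0],20],
    [[-0.009,-0.008,0.165],[0,0,0],20],
    [[-0.009,-0.008,0.165],[0,0,0],20],
    [[-0.009,-0.008,0.165],[0,0,0],20]
  ]
}}

```text
time: 19.15
tool_pos: [0.55, -0.1224, 0.126]
eef_rot: [0.732, 0.681, -0.0, -0.0]
wrist_force: [0.8, -0.7, -1.9]
grip_width: 0.0251
```

```bash
python3 -c "
from h import *
s=arm.sense();print(s['tool_pos'],s['wrist_force'],s['ft_torque'],s['grip_width']);plan([.5504,-.1222,.121],np.radians(-4.3))"
```

```text
[ 0.54999474 -0.12242954  0.12598624] [ 0.83786134 -0.67713919 -1.93759462] [-0.02465525 -0.01906859  0.01729757] 0.025095234633860465
shift [0.0022 0.0033 0.0416] turn [-1.0e-04 -1.0e-05  3.2e-04] rows>= 1.0
```

{"api": "jog_arm", "payload": {
  "targets": [
    [[0.002,0.003,0.01],[0,0,0],20],
    [[0.002,0.003,0.02],[0,0,0],20],
    [[0.002,0.003,0.025],[0,0,0],20],
    [[0.002,0.003,0.025],[0,0,0],20]
  ]
}}

```text
time: 19.55
tool_pos: [0.5505, -0.1222, 0.1233]
eef_rot: [0.732, 0.681, -0.0, -0.0]
wrist_force: [0.3, -0.6, -2.1]
grip_width: 0.0249
```

{"api": "jog_arm", "payload": {
  "targets": [
    [[0,0,0.006],[0,0,0],20],
    [[0,0,0.012],[0,0,0],20],
    [[0,0,0.012],[0,0,0],20],
    [[0,0,0.012],[0,0,0],20]
  ]
}}

```text
time: 19.95
tool_pos: [0.5505, -0.1222, 0.1219]
eef_rot: [0.732, 0.681, -0.0, -0.0]
wrist_force: [-0.3, 0.2, -2.1]
grip_width: 0.025
```

{"api": "jog_arm", "payload": {
  "targets": [
    [[0,0,0.006],[0,0,0],20],
    [[0,0,0.012],[0,0,0],20],
    [[0,0,0.012],[0,0,0],20],
    [[0,0,0.012],[0,0,0],20]
  ]
}}

```text
time: 20.35
tool_pos: [0.5505, -0.1222, 0.1204]
eef_rot: [0.732, 0.681, -0.0, -0.0]
wrist_force: [0.3, -0.6, -2.4]
grip_width: 0.0249
```

```bash
python3 -c "
from h import *
s=arm.sense();print(s['tool_pos'],s['wrist_force'],s['ft_torque'],s['grip_width']);plan([.5504,-.1222,.1195],np.radians(-4.3))
grab('scene','s6');crop('s6',215,180,80,80,8,'s6c')"
```

```text
[ 0.55048258 -0.1222171   0.12039342] [ 0.34192009 -0.57477255 -2.36572735] [0.02479776 0.05467523 0.01025372] 0.02488409057138457
shift [ 0.0001 -0.0007  0.0074] turn [-2.0e-05  0.0e+00  3.4e-04] rows>= 1.0
```

View pics/s6c.png

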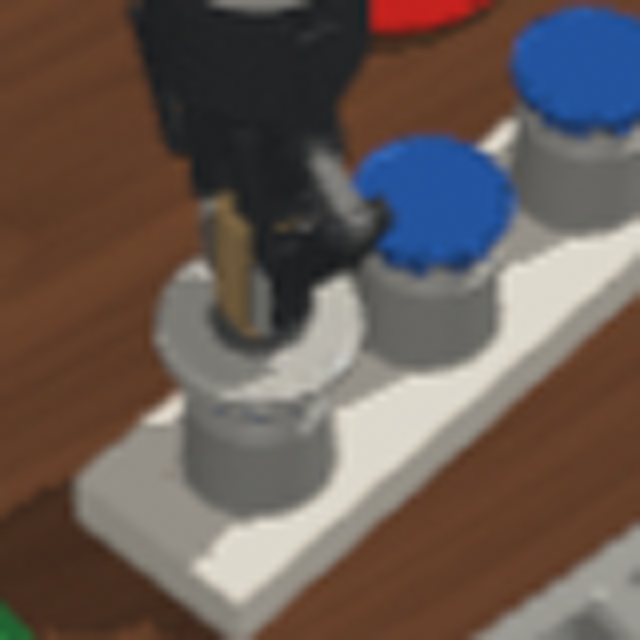

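The cup has slipped over the flange: the edge is now below the expected lid-top height and there's still no contact force. From here I'll go down slowly.

{"api": "jog_arm", "payload": {
  "targets": [
    [[0,0,0.003],[0,0,0],20],
    [[0,0,0.007],[0,0,0],20],
    [[0,0,0.01],[0,0,0],20],
    [[0,0,0.01],[0,0,0],20]
  ],
  "force": 120
}}

```text
time: 20.8
tool_pos: [0.5505, -0.1222, 0.1192]
eef_rot: [0.732, 0.681, -0.0, -0.0]
wrist_force: [-0.4, -0.6, -2.4]
grip_width: 0.0245
```

{"api": "jog_arm", "payload": {
  "targets": [
    [[0,0,0.003],[0,0,0],20],
    [[0,0,0.006],[0,0,0],20],
    [[0,0,0.006],[0,0,0],20]
  ]
}}

```text
time: 21.1
tool_pos: [0.5505, -0.1222, 0.1185]
eef_rot: [0.732, 0.681, 0.0, -0.0]
wrist_force: [-0.1, -0.3, -2.5]
grip_width: 0.0251
```

{"api": "jog_arm", "payload": {
  "targets": [
    [[0,0,0.003],[0,0,0],20],
    [[0,0,0.005],[0,0,0],20],
    [[0,0,0.005],[0,0,0],20]
  ]
}}

```text
time: 21.4
tool_pos: [0.5506, -0.1222, 0.118]
eef_rot: [0.732, 0.681, 0.0, 0.0]
wrist_force: [-0.5, 0.8, -0.8]
grip_width: 0.0251
```

{"api": "jog_arm", "payload": {
  "targets": [
    [[0,0,0.002],[0,0,0],20],
    [[0,0,0.004],[0,0,0],20],
    [[0,0,0.004],[0,0,0],20]
  ]
}}

```text
time: 21.7
tool_pos: [0.5506, -0.1222, 0.1175]
eef_rot: [0.732, 0.681, 0.0, 0.0]
wrist_force: [0.5, 0.9, 0.9]
grip_width: 0.0249
```

{"api": "jog_arm", "payload": {
  "targets": [
    [[0,0,0.002],[0,0,0],20],
    [[0,0,0.004],[0,0,0],20],
    [[0,0,0.004],[0,0,0],20]
  ]
}}

```text
time: 22.0
tool_pos: [0.5506, -0.1222, 0.1171]
eef_rot: [0.732, 0.681, 0.0, 0.0]
wrist_force: [-0.5, 0.9, 1.7]
grip_width: 0.0245
```

{"api": "jog_arm", "payload": {
  "targets": [
    [[0,0,0.002],[0,0,0],20],
    [[0,0,0.004],[0,0,0],20],
    [[0,0,0.004],[0,0,0],20]
  ]
}}

```text
time: 22.3
tool_pos: [0.5507, -0.1223, 0.1166]
eef_rot: [0.732, 0.681, 0.0, 0.0]
wrist_force: [0.9, 0.7, 2.4]
grip_width: 0.0249
```

```bash
python3 -c "
from h import *
s=arm.sense();print(s['tool_pos'],s['eef_rot'],s['wrist_force'],s['ft_torque'],s['grip_width'])"
```

```text
[ 0.55065738 -0.12225094  0.11657556] [7.32405525e-01 6.80868649e-01 9.76321297e-05 1.42415617e-04] [0.94357515 0.72043437 2.42601101] [ 0.13424453  0.05248447 -0.001973  ] 0.02490233304369474
```

{"api": "jog_arm", "payload": {
  "targets": [
    [[0,0,0.002],[0,0,0],20],
    [[0,0,0.005],[0,0,0],20],
    [[0,0,0.005],[0,0,0],20]
  ]
}}

```text
time: 22.6
tool_pos: [0.5507, -0.1223, 0.1161]
eef_rot: [0.732, 0.681, 0.0, 0.0]
wrist_force: [0.6, 0.6, 4.6]
grip_width: 0.0247
```

{"api": "jog_arm", "payload": {
  "targets": [
    [[0,0,0.002],[0,0,0],20],
    [[0,0,0.005],[0,0,0],20],
    [[0,0,0.005],[0,0,0],20]
  ]
}}

```text
time: 22.9
tool_pos: [0.5506, -0.1222, 0.1153]
eef_rot: [0.732, 0.681, 0.0, 0.0]
wrist_force: [0.1, 0.7, 0.4]
grip_width: 0.0245
```

{"api": "jog_arm", "payload": {
  "targets": [
    [[0,0,0.002],[0,0,0],20],
    [[0,0,0.005],[0,0,0],20],
    [[0,0,0.005],[0,0,0],20]
  ]
}}

```text
time: 23.2
tool_pos: [0.55, -0.1222, 0.1141]
eef_rot: [0.732, 0.681, -0.0, -0.0]
wrist_force: [0.5, 0.4, -3.1]
grip_width: 0.0245
```

{"api": "jog_arm", "payload": {
  "targets": [
    [[0,0,0.002],[0,0,0],20],
    [[0,0,0.005],[0,0,0],20],
    [[0,0,0.005],[0,0,0],20]
  ]
}}

```text
time: 23.5
tool_pos: [0.5504, -0.1222, 0.1139]
eef_rot: [0.732, 0.681, -0.0, -0.0]
wrist_force: [0.3, 0.5, -1.7]
grip_width: 0.0249
```

{"api": "jog_arm", "payload": {
  "targets": [
    [[0,0,0.002],[0,0,0],20],
    [[0,0,0.004],[0,0,0],20],
    [[0,0,0.004],[0,0,0],20]
  ]
}}

```text
time: 23.8
tool_pos: [0.5505, -0.1222, 0.1136]
eef_rot: [0.732, 0.681, -0.0, -0.0]
wrist_force: [-0.5, 0.8, -2.8]
grip_width: 0.0248
```

{"api": "jog_arm", "payload": {
  "targets": [
    [[0,0,0.002],[0,0,0],20],
    [[0,0,0.004],[0,0,0],20],
    [[0,0,0.004],[0,0,0],20]
  ]
}}

```text
time: 24.1
tool_pos: [0.5505, -0.1222, 0.1131]
eef_rot: [0.732, 0.681, -0.0, -0.0]
wrist_force: [-0.1, -0.2, -2.1]
grip_width: 0.025
```

{"api": "jog_arm", "payload": {
  "targets": [
    [[0,0,0.002],[0,0,0],20],
    [[0,0,0.004],[0,0,0],20],
    [[0,0,0.004],[0,0,0],20]
  ]
}}

```text
time: 24.4
tool_pos: [0.5506, -0.1222, 0.1129]
eef_rot: [0.732, 0.681, 0.0, 0.0]
wrist_force: [-0.8, 0.3, 1.9]
grip_width: 0.025
```

```bash
python3 -c "
from h import *
s=arm.sense();print(s['tool_pos'],s['eef_rot'],s['wrist_force'],s['ft_torque'],s['grip_width'])
grab('scene','s7');crop('s7',215,180,80,80,8,'s7c')"
```

```text
[ 0.55055344 -0.12223317  0.11294079] [7.32414481e-01 6.80859033e-01 2.42949684e-05 6.79955220e-05] [-0.75307256  0.31052941  1.9048122 ] [0.03736001 0.23242691 0.02157607] 0.024988061787356883
```

View pics/s7c.png

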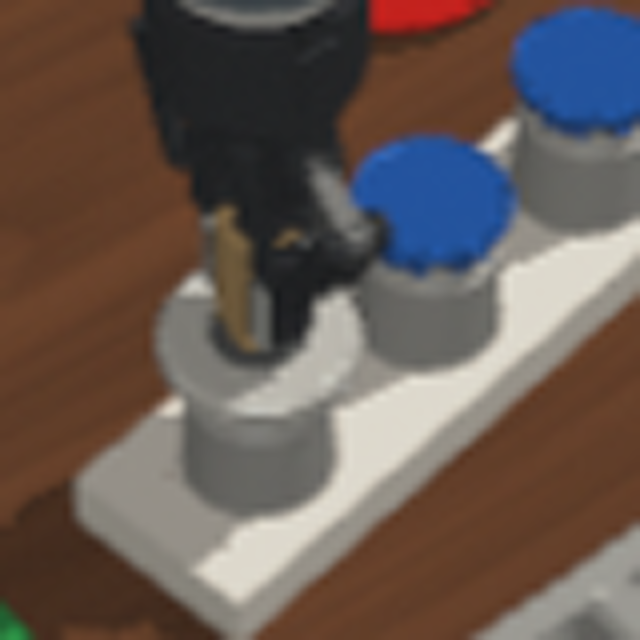

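The force rose, dropped off at the click, and is now rising hard again, so the lid is home. I'll ramp up in small steps. The press weighs about 2 N, so an 18 N push should read as a wrist force of about 16 N.

{"api": "jog_arm", "payload": {
  "targets": [
    [[0,0,0.002],[0,0,0],20],
    [[0,0,0.003],[0,0,0],20],
    [[0,0,0.003],[0,0,0],20]
  ]
}}

```text
time: 24.75
tool_pos: [0.5506, -0.1222, 0.1128]
eef_rot: [0.732, 0.681, 0.0, 0.0]
wrist_force: [-2.7, 0.4, 6.8]
grip_width: 0.0246
```

{"api": "jog_arm", "payload": {
  "targets": [
    [[0,0,0.002],[0,0,0],20],
    [[0,0,0.003],[0,0,0],20],
    [[0,0,0.003],[0,0,0],20]
  ]
}}

```text
time: 25.05
tool_pos: [0.5506, -0.1223, 0.1127]
eef_rot: [0.732, 0.681, 0.0, 0.0]
wrist_force: [-3.3, 1.2, 10.0]
grip_width: 0.0248
```

{"api": "jog_arm", "payload": {
  "targets": [
    [[0,0,0.001],[0,0,0],20],
    [[0,0,0.003],[0,0,0],20],
    [[0,0,0.003],[0,0,0],20]
  ]
}}

```text
time: 25.35
tool_pos: [0.5507, -0.1223, 0.1127]
eef_rot: [0.732, 0.681, 0.0, 0.0]
wrist_force: [-4.4, 0.8, 11.5]
grip_width: 0.0251
```

{"api": "jog_arm", "payload": {
  "targets": [
    [[0,0,0.001],[0,0,0],20],
    [[0,0,0.001],[0,0,0],20]
  ]
}}

```text
time: 25.55
tool_pos: [0.5507, -0.1223, 0.1126]
eef_rot: [0.732, 0.681, 0.0, 0.0]
wrist_force: [-4.1, -0.2, 13.4]
grip_width: 0.025
```

{"api": "jog_arm", "payload": {
  "targets": [
    [[0,0,0.001],[0,0,0],20],
    [[0,0,0.001],[0,0,0],20],
    [[0,0,0.001],[0,0,0],20]
  ]
}}

```text
time: 25.85
tool_pos: [0.5507, -0.1223, 0.1126]
eef_rot: [0.732, 0.681, 0.0, 0.0]
wrist_force: [-4.4, -0.0, 13.5]
grip_width: 0.0248
```

```bash
python3 -c "
from h import *
s=arm.sense();print(s['tool_pos'],s['eef_rot'],s['wrist_force'],s['ft_torque'],s['grip_width'],s['time'])"
```

```text
[ 0.55069544 -0.12231262  0.11260527] [7.32400020e-01 6.80874534e-01 1.24366923e-04 2.55470214e-04] [-4.43952931 -0.04195549 13.52107373] [0.19768173 0.93294514 0.02785801] 0.024839958976230463 25.85
```

{"api": "jog_arm", "payload": {
  "targets": [
    [[0,-0.002,0.001],[0,0,0],20],
    [[0,-0.003,0.002],[0,0,0],20],
    [[0,-0.003,0.002],[0,0,0],20],
    [[0,-0.003,0.002],[0,0,0],20]
  ]
}}

```text
time: 26.25
tool_pos: [0.5506, -0.1223, 0.1126]
eef_rot: [0.732, 0.681, 0.0, 0.0]
wrist_force: [-4.4, 1.0, 14.2]
grip_width: 0.0249
```

{"api": "jog_arm", "payload": {
  "targets": [
    [[0,-0.001,0.0015],[0,0,0],20],
    [[0,-0.001,0.0015],[0,0,0],20],
    [[0,-0.001,0.0015],[0,0,0],20],
    [[0,-0.001,0.0015],[0,0,0],20],
    [[0,-0.001,0.0015],[0,0,0],20]
  ]
}}

```text
time: 26.75
tool_pos: [0.5506, -0.1223, 0.1126]
eef_rot: [0.732, 0.681, 0.0, 0.001]
wrist_force: [-4.5, 0.9, 15.7]
grip_width: 0.0249
```

{"api": "jog_arm", "payload": {
  "targets": [
    [[0,0,0],[0,0,0],20],
    [[0,0,0],[0,0,0],20],
    [[0,0,0],[0,0,0],20],
    [[0,0,0],[0,0,0],20],
    [[0,0,0],[0,0,0],20]
  ]
}}

```text
time: 27.25
tool_pos: [0.5506, -0.1223, 0.1126]
eef_rot: [0.732, 0.681, 0.0, 0.001]
wrist_force: [-4.3, 0.6, 15.3]
grip_width: 0.0245
```

{"api": "jog_arm", "payload": {
  "targets": [
    [[0,0,0],[0,0,0],20],
    [[0,0,0],[0,0,0],20],
    [[0,0,0],[0,0,0],20],
    [[0,0,0],[0,0,0],20],
    [[0,0,0],[0,0,0],20],
    [[0,0,0],[0,0,0],20],
    [[0,0,0],[0,0,0],20]
  ]
}}

```text
time: 27.95
tool_pos: [0.5506, -0.1223, 0.1125]
eef_rot: [0.732, 0.681, 0.0, 0.001]
wrist_force: [-4.3, 1.5, 15.6]
grip_width: 0.0249
```

```bash
python3 -c "
from h import *
for i in range(2):
    s=arm.sense();print(s['tool_pos'],s['eef_rot'],s['wrist_force'],s['ft_torque'],s['grip_width'],s['time'])
    grab('scene','s8')
crop('s8',215,180,80,80,8,'s8c')"
```

```text
[ 0.55062968 -0.12227959  0.11254514] [7.32398277e-01 6.80876088e-01 4.01839193e-04 5.95889424e-04] [-4.30667423  1.48374589 15.56596431] [0.26324067 0.9150276  0.03200205] 0.024851529997460656 27.95
[ 0.55063286 -0.12230229  0.11255028] [7.32405208e-01 6.80868613e-01 4.16544859e-04 6.07798603e-04] [-4.79714058  1.19511622 16.04259868] [ 0.21884464  0.89000956 -0.03903505] 0.02475470634330549 28.0
```

View pics/s8c.png

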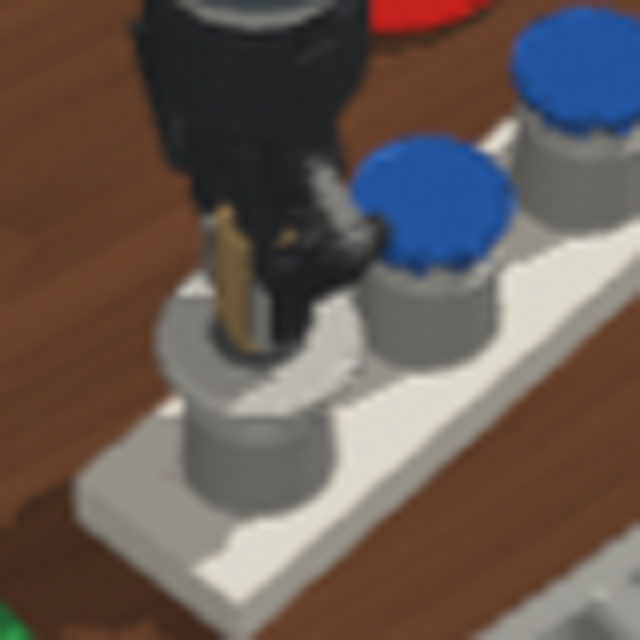

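The push held at about 18 N (16 N at the wrist plus the press's weight) for more than 1.5 s. I'll lift straight off and inspect.

{"api": "jog_arm", "payload": {
  "targets": [
    [[0,0,-0.008],[0,0,0],20],
    [[0,0,-0.03],[0,0,0],20],
    [[0,0,-0.08],[0,0,0],20],
    [[0,0,-0.25],[0,0,0],20],
    [[0,0,-0.55],[0,0,0],20],
    [[0.2,0,-0.65],[0,0,0],20],
    [[0.55,0,-0.65],[0,0,0],20],
    [[0.95,0,-0.65],[0,0,0],20],
    [[0.95,0,-0.65],[0,0,0],20]
  ]
}}

```text
time: 28.95
tool_pos: [0.5585, -0.004, 0.1892]
eef_rot: [0.731, 0.682, 0.001, -0.0]
wrist_force: [0.1, 0.0, -2.3]
grip_width: 0.0246
```

```bash
cat > n.py <<'E'
from h import *
s=arm.sense();print(s['tool_pos'],s['eef_rot'],s['wrist_force'],s['time'],s['joints'].round(2))
sc=grab('scene','s9');tp=grab('top','t9')
for c in (sc,tp):
  for b in blobs(c,(100,150,60),(130,255,255),100):
    if b[1][4]<600: print(b[1],b[2],plane(c,b[2][0],.093))
crop('s9',215,170,100,90,8,'s9c')
plan([.507,.287,.19],np.radians(-4.3))
E
python3 n.py
```

```text
[ 0.55846098 -0.00398146  0.18916941] [ 7.31043233e-01  6.82330777e-01  6.09860642e-04 -3.62376539e-04] [ 0.09701008  0.0393202  -2.30912801] 28.95 [-0.03  0.38  1.81  0.    0.95  0.04]
[259, 197, 20, 17, 247] ((268.45703125, 204.81195068359375), (15.297605514526367, 18.715496063232422), 94.48782348632812) [ 0.53439824 -0.03023124  0.093     ]
[237, 215, 20, 17, 267] ((246.62059020996094, 222.86306762695312), (16.09235191345215, 19.198406219482422), 87.83479309082031) [ 0.55169608 -0.12388828  0.093     ]
shift [ 2.417  -0.5981 -0.0097] turn [-3.0e-05  4.0e-05  7.6e-04] rows>= 6.0
```

View pics/s9c.png

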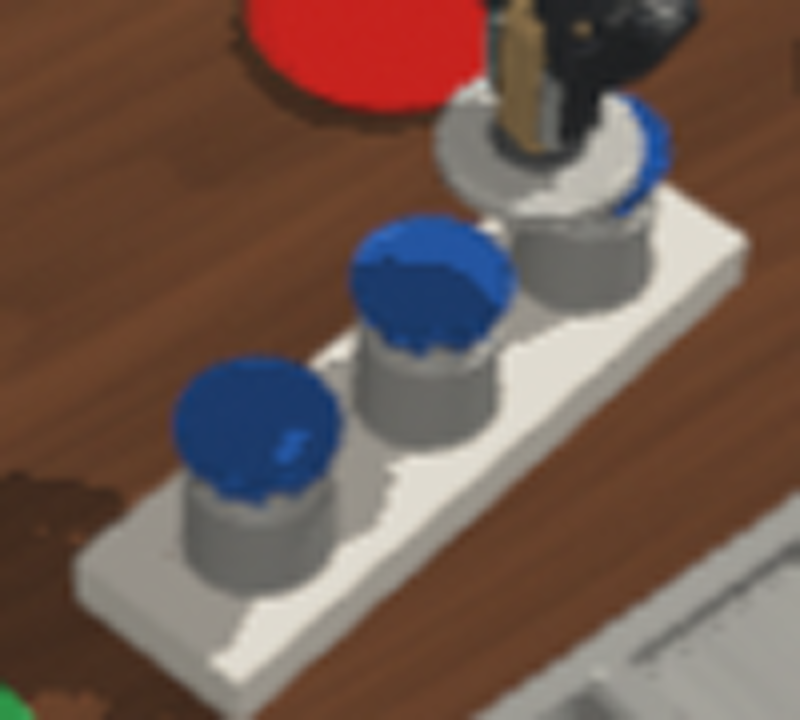

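The scene view shows the jar upright with its lid at the same seating as the closed neighbour, about 1.2 px lower than before, where 1.3 px is expected for 6 mm. Now I'll return the press to the dish.

{"api": "jog_arm", "payload": {
  "targets": [
    [[0.35,-0.1,0],[0,0,0],20],
    [[0.7,-0.2,0],[0,0,0],20],
    [[1,-0.25,0],[0,0,0],20]
  ]
}}

```text
time: 29.35
tool_pos: [0.5364, 0.1134, 0.1887]
eef_rot: [0.733, 0.68, -0.0, -0.0]
wrist_force: [-0.1, -0.2, -2.2]
grip_width: 0.0248
```

{"api": "jog_arm", "payload": {
  "targets": [
    [[0.35,-0.1,0],[0,0,0],20],
    [[0.7,-0.2,0],[0,0,0],20],
    [[1,-0.25,0],[0,0,0],20],
    [[1,-0.25,0],[0,0,0],20]
  ]
}}

```text
time: 29.75
tool_pos: [0.5161, 0.238, 0.189]
eef_rot: [0.732, 0.682, 0.001, -0.0]
wrist_force: [0.0, -0.2, -2.9]
grip_width: 0.0248
```

```bash
python3 -c "
from h import *
s=arm.sense();print(s['tool_pos'],s['wrist_force'],s['time'])
plan([.508,.2873,.1],np.radians(-4.3))"
```

```text
[0.51612841 0.23796842 0.18899049] [ 0.02364689 -0.24316266 -2.87835714] 29.75
shift [ 0.4045 -0.0971  0.742 ] turn [ 0.00011 -0.00018  0.00071] rows>= 3.0
```

{"api": "jog_arm", "payload": {
  "targets": [
    [[0.2,-0.05,0],[0,0,0],20],
    [[0.405,-0.097,0.2],[0,0,0],20],
    [[0.405,-0.097,0.5],[0,0,0],20],
    [[0.405,-0.097,0.74],[0,0,0],20],
    [[0.405,-0.097,0.74],[0,0,0],20],
    [[0.405,-0.097,0.74],[0,0,0],20]
  ]
}}

```text
time: 30.35
tool_pos: [0.5083, 0.2834, 0.1001]
eef_rot: [0.733, 0.68, -0.001, -0.0]
wrist_force: [0.4, 0.1, -2.2]
grip_width: 0.0248
```

```bash
python3 -c "
from h import *
s=arm.sense();print(s['tool_pos'],s['wrist_force'],s['time'])
plan([.508,.2873,.027],np.radians(-4.3));grab('wrist','w18')"
```

```text
[0.50834775 0.28340206 0.10011434] [ 0.43406088  0.12836798 -2.18835838] 30.35
shift [ 0.0327 -0.0048  0.6093] turn [-0.00014  0.00013  0.00012] rows>= 2.0
```

View pics/w18.png

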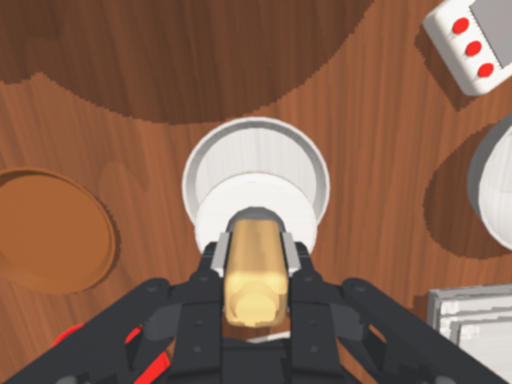

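{"api": "jog_arm", "payload": {
  "targets": [
    [[0.033,-0.005,0.2],[0,0,0],20],
    [[0.033,-0.005,0.4],[0,0,0],20],
    [[0.033,-0.005,0.56],[0,0,0],20],
    [[0.033,-0.005,0.57],[0,0,0],20],
    [[0.033,-0.005,0.57],[0,0,0],20],
    [[0.033,-0.005,0.57],[0,0,0],20]
  ]
}}

```text
time: 31.0
tool_pos: [0.509, 0.289, 0.0336]
eef_rot: [0.733, 0.681, 0.001, 0.0]
wrist_force: [-0.4, 0.0, -1.5]
grip_width: 0.0247
```

{"api": "jog_arm", "payload": {
  "targets": [
    [[0,0,0.008],[0,0,0],20],
    [[0,0,0.016],[0,0,0],20],
    [[0,0,0.02],[0,0,0],20],
    [[0,0,0.02],[0,0,0],20]
  ]
}}

```text
time: 31.4
tool_pos: [0.5076, 0.2886, 0.0294]
eef_rot: [0.732, 0.681, 0.0, 0.0]
wrist_force: [0.4, -0.0, -1.7]
grip_width: 0.0246
```

{"api": "jog_arm", "payload": {
  "targets": [
    [[0,0,0.005],[0,0,0],20],
    [[0,0,0.01],[0,0,0],20],
    [[0,0,0.015],[0,0,0],20],
    [[0,0,0.015],[0,0,0],20]
  ]
}}

```text
time: 31.8
tool_pos: [0.5075, 0.2885, 0.0273]
eef_rot: [0.732, 0.681, -0.0, -0.0]
wrist_force: [-0.2, 0.6, -2.3]
grip_width: 0.0247
```

{"api": "jog_arm", "payload": {
  "targets": [
    [[0,0,0.003],[0,0,0],20],
    [[0,0,0.005],[0,0,0],20],
    [[0,0,0.005],[0,0,0],20]
  ]
}}

```text
time: 32.1
tool_pos: [0.5076, 0.2886, 0.0271]
eef_rot: [0.732, 0.681, 0.0, 0.0]
wrist_force: [-0.7, -0.2, 0.4]
grip_width: 0.0248
```

Touchdown at TCP z 0.0271. I'll release the press and pull away upward.

{"api": "jog_arm", "payload": {
  "targets": [
    [[0,0,0.001],[0,0,0],30],
    [[0,0,0.001],[0,0,0],50],
    [[0,0,0.001],[0,0,0],60],
    [[0,0,0.001],[0,0,0],60],
    [[0,0,0.001],[0,0,0],60]
  ]
}}

```text
time: 32.6
tool_pos: [0.5077, 0.2886, 0.0268]
eef_rot: [0.732, 0.681, 0.0, 0.0]
wrist_force: [0.7, 0.3, -0.0]
grip_width: 0.0598
```

{"api": "jog_arm", "payload": {
  "targets": [
    [[0,0,-0.1],[0,0,0],60],
    [[0,0,-0.4],[0,0,0],60],
    [[0,0,-0.7],[0,0,0],60],
    [[0,0,-1],[0,0,0],60],
    [[0,0,-1],[0,0,0],60],
    [[0,0,-1],[0,0,0],60]
  ]
}}

```text
time: 33.2
tool_pos: [0.5082, 0.2889, 0.1485]
eef_rot: [0.732, 0.681, 0.001, 0.0]
wrist_force: [0.1, -0.5, -0.1]
grip_width: 0.0603
```

```bash
python3 -c "
from h import *
s=arm.sense();print(s['tool_pos'],s['wrist_force'],s['time'],s['grip_width'])
grab('wrist','w19');plan([.52,.05,.22],np.radians(-4.3))"
```

```text
[0.50818361 0.28885818 0.14845057] [ 0.11429223 -0.47709372 -0.12942051] 33.2 0.060309728279934735
shift [-1.9738  0.2499 -0.6074] turn [ 5.0e-05 -3.0e-05  3.3e-04] rows>= 5.0
```

View pics/w19.png

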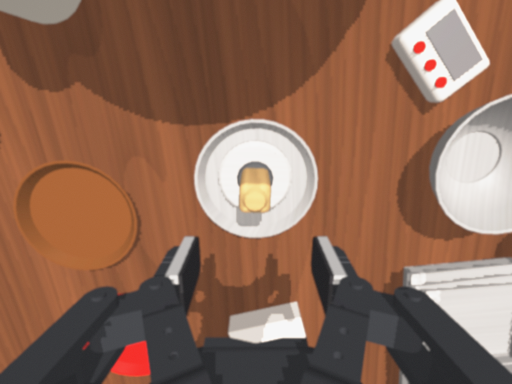

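The press stands upright in the middle of the dish, with the grip top at (256,199). As a last check I'll look closely at the lid from the wrist camera.

{"api": "jog_arm", "payload": {
  "targets": [
    [[-0.2,0.02,-0.4],[0,0,0],60],
    [[-0.5,0.06,-0.6],[0,0,0],60],
    [[-0.85,0.1,-0.6],[0,0,0],60],
    [[-1,0.12,-0.6],[0,0,0],60]
  ]
}}

```text
time: 33.65
tool_pos: [0.5125, 0.1652, 0.2183]
eef_rot: [0.733, 0.68, -0.001, -0.0]
wrist_force: [-0.8, 0.5, -0.9]
grip_width: 0.0598
```

{"api": "jog_arm", "payload": {
  "targets": [
    [[-0.4,0.05,0],[0,0,0],60],
    [[-0.8,0.1,0],[0,0,0],60],
    [[-1,0.15,0],[0,0,0],60]
  ]
}}

```text
time: 33.95
tool_pos: [0.5209, 0.0439, 0.2173]
eef_rot: [0.733, 0.68, -0.002, -0.001]
wrist_force: [-0.7, -0.1, -0.7]
grip_width: 0.06
```

{"api": "jog_arm", "payload": {
  "targets": [
    [[-0.4,0.1,0],[0,0,0],60],
    [[-0.8,0.2,0],[0,0,0],60],
    [[-0.8,0.2,0],[0,0,0],60],
    [[-0.8,0.2,0],[0,0,0],60]
  ]
}}

```text
time: 34.35
tool_pos: [0.5385, -0.0516, 0.2173]
eef_rot: [0.733, 0.68, -0.001, -0.001]
wrist_force: [0.3, 0.1, -0.5]
grip_width: 0.0598
```

```bash
cat > o.py <<'E'
import sys
from h import *
s=arm.sense();print(s['tool_pos'],s['time'],s['dq'].round(3))
c=grab('wrist',sys.argv[1])
for b in blobs(c,(100,120,40),(130,255,255),400):
    if b[1][4]<9000: print(b[1],b[2],plane(c,b[2][0],.093))
E
python3 o.py w20
```

```text
[ 0.53845902 -0.05163646  0.21733291] 34.35 [ 0.044 -0.01   0.011  0.005  0.001  0.006]
[181, 9, 73, 80, 4554] ((217.0895233154297, 49.01144790649414), (70.96855163574219, 79.82881164550781), 166.82513427734375) [0.51563421 0.06577548 0.093     ]
[215, 124, 65, 65, 3205] ((247.31387329101562, 156.22933959960938), (62.904117584228516, 63.134544372558594), 17.086915969848633) [ 0.53300997 -0.0265968   0.093     ]
[242, 216, 59, 55, 2448] ((271.4757385253906, 243.42327880859375), (52.573612213134766, 57.398921966552734), 83.78923034667969) [ 0.55014475 -0.11998411  0.093     ]
```

{"api": "jog_arm", "payload": {
  "targets": [
    [[-0.4,0,0],[0,0,0],60],
    [[-0.7,0,0],[0,0,0],60],
    [[-0.7,0,0],[0,0,0],60],
    [[-0.7,0,0],[0,0,0],60],
    [[-0.7,0,0],[0,0,0],60]
  ]
}}

```text
time: 34.9
tool_pos: [0.533, -0.1328, 0.2184]
eef_rot: [0.732, 0.681, -0.0, -0.001]
wrist_force: [0.1, -1.2, 0.2]
grip_width: 0.06
```

```bash
python3 o.py w21
```

```text
[ 0.53303927 -0.1327658   0.21838421] 34.9 [ 0.006 -0.003 -0.003 -0.004 -0.001 -0.002]
[211, 23, 71, 78, 4269] ((246.06622314453125, 61.88911437988281), (69.11192321777344, 76.76165771484375), 174.37161254882812) [ 0.53323813 -0.02685314  0.093     ]
[242, 136, 62, 63, 3067] ((272.1329040527344, 167.0773162841797), (61.22621536254883, 62.03426742553711), 17.546533584594727) [ 0.55043138 -0.12013266  0.093     ]
```

View pics/w20.png

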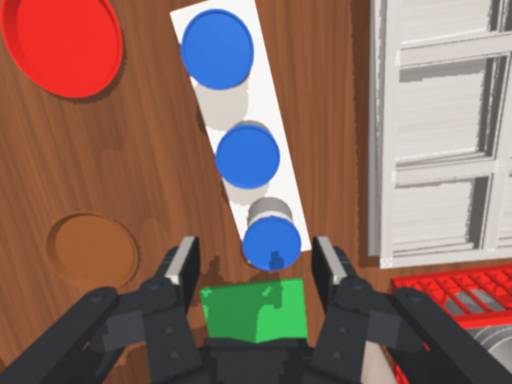

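View pics/w21.png

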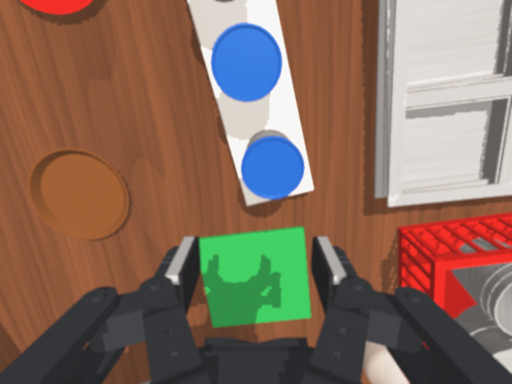

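```bash
python3 -c "
from h import *
a,b=load('w20'),load('w21')
print('lid',tri([(a,(271.476,243.42)),(b,(272.13,167.08))]),'mid',tri([(a,(247.31,156.23)),(b,(246.07,61.89))]))
sc=grab('scene','s10');cv2.imwrite('pics/s10.png',sc['pixels'][:,:,::-1])
for x in blobs(sc,(100,120,40),(130,255,255),100):
    if x[1][4]<600: print(x[2])
from k import pe
print('pred',pe(sc,[.5507,-.1215,.093]),pe(sc,[.5507,-.1215,.099]))"
```

```text
lid (array([ 0.55029849, -0.12022451,  0.09258925]), [np.float64(0.00014692699179023874), np.float64(0.0001469269917903237)]) mid (array([ 0.53309588, -0.02676735,  0.09221488]), [np.float64(0.00012711834322944463), np.float64(0.0001271183432295345)])
((288.2987365722656, 188.2633056640625), (14.719522476196289, 18.40498161315918), 95.33641815185547)
((268.39227294921875, 204.79434204101562), (15.768345832824707, 19.30913734436035), 92.26127624511719)
((246.61923217773438, 222.89869689941406), (16.74584197998047, 19.917938232421875), 88.14969635009766)
wrist level ((282.26959228515625, 87.78887939453125), (91.00798797607422, 97.496337890625), 13.81191349029541)
(0.1, 0, 1) ((281.6167907714844, 87.6662826538086), (89.8545150756836, 97.50360107421875), 12.14013957977295)
(-0.1, 0, 1) ((282.94097900390625, 87.9102554321289), (91.28816223144531, 97.52001953125), 15.401801109313965)
(0, 0.1, 1) ((282.1148681640625, 88.52841186523438), (90.96912384033203, 96.61170196533203), 10.37101936340332)
(0, -0.1, 1) ((282.42718505859375, 87.09423065185547), (91.02201843261719, 97.49730682373047), 17
[... 201 characters left out ...]
224151611328), 93.21662139892578)
(0.1, 0, 1) ((247.0672607421875, 221.0725860595703), (17.708955764770508, 21.59223175048828), 95.77249145507812)
(-0.1, 0, 1) ((247.0903778076172, 221.07919311523438), (15.504536628723145, 21.59673309326172), 85.02542877197266)
(0, 0.1, 1) ((247.0647735595703, 221.07835388183594), (15.798688888549805, 21.592947006225586), 96.65522003173828)
(0, -0.1, 1) ((247.09628295898438, 221.0741729736328), (17.413747787475586, 21.597034454345703), 82.04232788085938)
pred ((247.0797882080078, 222.40220642089844), (16.673927307128906, 21.51856803894043), 89.86286163330078) ((247.07965087890625, 221.0780029296875), (16.68952751159668, 21.594446182250977), 89.8705062866211)
```

View pics/s10.png

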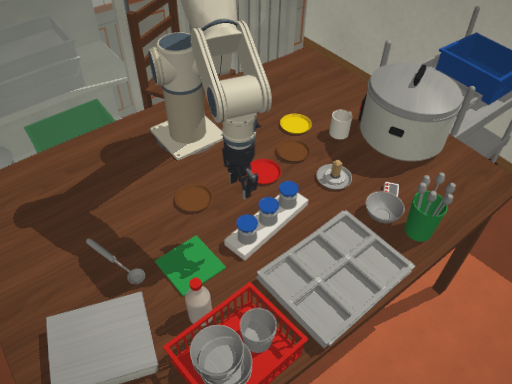

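The lid top triangulates to 92.6 mm, against 92.2 mm for the closed neighbour, so it is home and level. The press stands in its dish, everything else is where it was, and the arm is clear. I'm handing the job in.

```bash
python3 -c "
from h import *
print(job.hand_in())"
```

```text
the job is handed in; nothing more can be done
None
```

The jar is closed and the job is handed in. I laid the lid level on the mouth, snapped it down with the press, held the push, and stood the press back upright in its dish.

- **Push:** the force rose to about 7 N, dropped away at the click, then rose hard with the flange on the rim. I held a steady push of about 18 N for over 1.5 s, with about 4.5 N of sideways load. These are end-of-move wrist readings corrected for the press's weight, so a brief peak between readings would not show. The readings stayed below the 9 to 14 N you gave for the click.
- **Lid seating:** its top measured 92.6 mm high against 92.2 mm for the closed jar beside it. It sits in line with the two closed lids, with spacings of 94.1 and 95.0 mm against 95 mm. Its outline in the scene camera was within 2° of what a level lid would show.
- **Press and other things:** the last pictures show the press upright within a few millimetres of the dish's centre. Nothing else looked moved, and the arm was clear. I judged the bystanders by eye.
- **Disagreements:** the wrist and scene cameras put the lid about 3 to 4 mm apart in y, more than the 2 mm calibration figure. I relied on the wrist camera. An early scene picture suggested the loose lid was tilted, but a finger was covering its edge; the clear view showed it level.

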